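# Make up the fixing kit and the sanding kit

### The arm

A 7-joint arm with a two-finger parallel gripper is mounted at the origin on a cart in front of the work surface, level with it; the furniture and walls round the work are solid. World frame = base frame: x ahead of the robot, y to its left, z up, the work surface at z = 0. Lengths are in mm, angles in rad, forces in N, time in s.
With the tool pointing down it reaches from about 400 to 875 mm from the base axis. Payload 4.4 kg.
Tool frame: the origin (TCP) lies at the very end of the fingers, on their centre line; the grasp point (between the pads) lies 19 mm behind it; z points along the fingers, y is the direction in which the jaws open and shut (so a half turn about z gives the same grasp; the last joint's range is limited). The gripper opens to 85 mm and grips with 20 to 120 N. Pads are 22 mm wide; open, the fingers measure 114 mm over their backs; the gripper's body (76 mm by 85 mm) begins 54 mm behind the grasp point. The pads swing forward as they close: fully open they stand 13 mm farther back than shut.
Start: joints at [-1.205, 0.628, 0.038, 1.517, -0.027, 0.996, -0.02], TCP at [272.008, 590.364, 231.313] pointing down, gripper open.
Joint ranges: [-3.06, 3.06], [-0.37, 2.12], [-1.25, 1.32], [0.18, 2.47], [-1.1, 4.24], [0.23, 1.98], [-2.94, 2.94]. Speed limits (rad/s): [2.57, 2.57, 3.14, 3.14, 3.14, 3.14, 3.14].

### API

Orientations are given as [roll, pitch, yaw] about the fixed x, y, z axes, in that order (R = Rz(yaw) Ry(pitch) Rx(roll)).
In Python, from cell import read_state, get_image, finish_job gives the robot as it stands.
- The arm moves only by the tool carry_out, never from a script. Its argument "series" is a list that holds one entry, the list of rows, each a list of 7 numbers: the shift along the tool's x, y, z in cm, then the turn, a rotation vector about the tool's x, y, z in rad, then the finger opening in cm, from 0 to 8.54. In form: [[[x, y, z, wx, wy, wz, grip], ...]]. A call has 1 to 5 rows; each row is the pose to reach, as a shift and turn from the pose commanded when the call began, along the tool's axes at that moment; what a row does not reach only later rows make up. A row lasts 1/12 s, in which the tool goes at most 41.7 mm and 7.16 degrees, less where a joint would pass 70% of its speed; a pose out of reach is approached as far as the arm can. A call with a gripper value outside its range is refused whole. The fingers move at their own pace and stop on an object; the grip force is fixed at half the most. Time passes only in rows, so rows that repeat a pose let the fingers close. It gives the time, the measured TCP pose, the force and the opening at its end, in the units of the state.
- read_state(): the state, without advancing time (a new reading comes with each control period).
- get_image(name): name is "side" or "top" or "wrist"; returns a dict with "img" (384x512x3 uint8, blue, green, red), "z_map" (384x512 float32, mm along the optical axis (not along the pixel's ray), 0 where there is no reading), "mtx" (3x3 intrinsics, pixels), "T" (4x4, takes a point from camera to world coordinates); the wrist camera has in their place "T_tool_cam" (4x4, takes a point from camera to tool coordinates, whose origin is the TCP and whose axes are the flange's). Camera axes: x right, y down, z forward; pixel columns grow to the right and rows downward; lengths in mm; the calibration is good to about 2 mm. A picture is of the moment at which its call begins: read the wrist's pose just before it.
- finish_job(): hands the job in, once; it reports no verdict.
The state is a dict: "clock": time; "qpos": joint angles; "qd": joint speeds; "tau": joint torques, N m; "eef_pos": TCP position; "tool_rot": TCP orientation; "force": force on the tool from outside, world axes, zero at the start; "torque": the same for the moment, N m; "width": finger opening in mm.
Only numpy, scipy, OpenCV 4.12 (cv2) and the standard library are available. Lean on these libraries where they do the work, as an engineer would, in place of code of your own. Each camera call takes 0.05 s, during which the arm holds its last target.

### The job

Make up two kits for tomorrow's jobs. The tray with three compartments gets the shorter screwdriver, the smaller spanner and the tape measure standing on its edge; the tray with two compartments gets the sanding block and the wooden offcut lying as they lie now. Put one thing in each compartment, whichever you like, flat on the tray floor, in about the middle and lengthwise, and leave the longer screwdriver, the larger spanner and the tin of screws where they are.

Things in the scene. Friction and masses are not known exactly. Their poses are not given: they have to be found in the camera images.
- three_tray: low open wooden tray with a grey floor, the one with two dividers, that is three compartments. Origin: centre of its underside, x along the compartments. Fixed. Outside 170 (x) by 222 mm (y), rim 17 mm high; floor 5 mm above the bench; walls and divider 6 mm thick, 11 mm above the floor. Each compartment is 158 mm long and 66 mm wide; their centre lines lie at y = -72, 0 and +72 mm.
- two_tray: low open wooden tray with a grey floor of the same outside size, the one with a single divider, that is two compartments. Origin: centre of its underside, x along the compartments. Fixed. Outside 170 (x) by 222 mm (y), rim 17 mm high; floor 5 mm above the bench; walls and divider 6 mm thick, 11 mm above the floor. Each compartment is 158 mm long and 102 mm wide; their centre lines lie at y = -54 and +54 mm.
- stubby_driver: the shorter of the two screwdrivers, 130 mm long, 23 mm across and 21 mm high, lying flat. Origin: centre of its underside, z up as it stands at the start. It lies along x, the blade to +x; the handle, where to grip it (20 mm wide, closing along y), runs from x = -63 to -5 mm. About 0.05 kg.
- small_spanner: the smaller of the two combination spanners, bare steel, 129 mm long along x, 31 mm wide at the heads and 8 mm thick, lying flat. Origin: centre of its underside, z up as it stands at the start. The shank (grip it at the origin, closing along y) is 14 mm wide, its top 6 mm above the underside. About 0.05 kg.
- tape_measure: tape measure in its case, standing on its edge: 93 mm long along y (with the end hook), 32 mm thick along x, 64 mm high. Origin: centre of its underside, z up as it stands at the start. Grip it across its thickness, closing along x. The case, 30 mm thick, runs from y = -23 to +46 mm; ahead of it to -y lies only the low end of the blade.
- sanding_block: black sanding block with a grey sole, 110 mm long along x, 58 mm wide along y, 30 mm high. Origin: centre of its underside, z up as it stands at the start. Grip it across its width.
- wood_offcut: short pine offcut, a plain wooden block 80 mm long along y, 42 mm wide along x, 36 mm high. Origin: centre of its underside, z up as it stands at the start. Grip it across its width.
- screw_tin: round open tin of screws, 66 mm across, 32 mm high; not part of either kit, it stands among the stock and stays. (The lever of the fixed clamp fixture on the bench stands 0.2 m high.) Origin: centre of its underside.
- long_driver: the longer screwdriver, 160 mm long; not wanted, stays where it lies. Origin: centre of its underside, x along the blade.
- large_spanner: the larger combination spanner, 161 mm long, 8 mm thick; not wanted, stays where it lies. Origin: centre of its underside, x along its length.

How it is judged (in metres and radians):
At the end, for the whole second after the job is handed in: Each thing in its own compartment of the right tray, upright (0.12 rad) on the floor, at rest, lengthwise within 0.3 rad; off the middle at most: across 24 mm (block 30, offcut 36), along 22 mm (block 30, tape 40, offcut 45). Screw tin, long driver, large spanner moved under 30 mm ((y of stubby_driver in the frame of three_tray between -0.096 and -0.048 m or y of stubby_driver in the frame of three_tray between -0.024 and 0.024 m or y of stubby_driver in the frame of three_tray between 0.048 and 0.096 m) and x of stubby_driver in the frame of three_tray between -0.022 and 0.022 m and z of stubby_driver in the frame of three_tray between 0.001 and 0.009 m and angle between each of stubby_driver, small_spanner, tape_measure, sanding_block, wood_offcut's own z axis and vertical below 0.12 rad and angle between the x axis of each of stubby_driver, small_spanner and the x axis of three_tray, either way round below 0.3 rad and linear speed of each of stubby_driver, small_spanner, tape_measure, sanding_block, wood_offcut below 0.01 m/s and angular speed of each of stubby_driver, small_spanner, tape_measure, sanding_block, wood_offcut below 0.1 rad/s and (y of small_spanner in the frame of three_tray between -0.096 and -0.048 m or y of small_spanner in the frame of three_tray between -0.024 and 0.024 m or y of small_spanner in the frame of three_tray between 0.048 and 0.096 m) and x of small_spanner in the frame of three_tray between -0.022 and 0.022 m and z of small_spanner in the frame of three_tray between 0.001 and 0.009 m and (y of tape_measure in the frame of three_tray between -0.096 and -0.048 m or y of tape_measure in the frame of three_tray between -0.024 and 0.024 m or y of tape_measure in the frame of three_tray between 0.048 and 0.096 m) and x of tape_measure in the frame of three_tray between -0.04 and 0.04 m and z of tape_measure in the frame of three_tray between 0.001 and 0.009 m and angle between the y axis of tape_measure and the x axis of three_tray, either way round below 0.3 rad and (y of sanding_block in the frame of two_tray between -0.084 and -0.024 m or y of sanding_block in the frame of two_tray between 0.024 and 0.084 m) and x of sanding_block in the frame of two_tray between -0.03 and 0.03 m and z of sanding_block in the frame of two_tray between 0.001 and 0.009 m and angle between the x axis of sanding_block and the x axis of two_tray, either way round below 0.3 rad and (y of wood_offcut in the frame of two_tray between -0.09 and -0.018 m or y of wood_offcut in the frame of two_tray between 0.018 and 0.09 m) and x of wood_offcut in the frame of two_tray between -0.045 and 0.045 m and z of wood_offcut in the frame of two_tray between 0.001 and 0.009 m and angle between the y axis of wood_offcut and the x axis of two_tray, either way round below 0.3 rad and not ((y of stubby_driver in the frame of three_tray between -0.105 and -0.039 m and y of small_spanner in the frame of three_tray between -0.105 and -0.039 m) or (y of stubby_driver in the frame of three_tray between -0.033 and 0.033 m and y of small_spanner in the frame of three_tray between -0.033 and 0.033 m) or (y of stubby_driver in the frame of three_tray between 0.039 and 0.105 m and y of small_spanner in the frame of three_tray between 0.039 and 0.105 m)) and not ((y of stubby_driver in the frame of three_tray between -0.105 and -0.039 m and y of tape_measure in the frame of three_tray between -0.105 and -0.039 m) or (y of stubby_driver in the frame of three_tray between -0.033 and 0.033 m and y of tape_measure in the frame of three_tray between -0.033 and 0.033 m) or (y of stubby_driver in the frame of three_tray between 0.039 and 0.105 m and y of tape_measure in the frame of three_tray between 0.039 and 0.105 m)) and not ((y of small_spanner in the frame of three_tray between -0.105 and -0.039 m and y of tape_measure in the frame of three_tray between -0.105 and -0.039 m) or (y of small_spanner in the frame of three_tray between -0.033 and 0.033 m and y of tape_measure in the frame of three_tray between -0.033 and 0.033 m) or (y of small_spanner in the frame of three_tray between 0.039 and 0.105 m and y of tape_measure in the frame of three_tray between 0.039 and 0.105 m)) and not ((y of sanding_block in the frame of two_tray between -0.105 and -0.003 m and y of wood_offcut in the frame of two_tray between -0.105 and -0.003 m) or (y of sanding_block in the frame of two_tray between 0.003 and 0.105 m and y of wood_offcut in the frame of two_tray between 0.003 and 0.105 m))); the robot touches nothing.
It fails at once if the tin of screws is moved by more than 30 mm (distance of screw_tin from where it was at the start of the episode above 0.03 m).
It fails at once if the longer screwdriver is moved by more than 30 mm (distance of long_driver from where it was at the start of the episode above 0.03 m).
It fails at once if the larger spanner is moved by more than 30 mm (distance of large_spanner from where it was at the start of the episode above 0.03 m).
It also fails if it takes over 120 s, if anything falls off the work surface, if the arm or the gripper's body presses on something with over 40 N, if the wrist force passes 120 N, or if a joint passes its speed limit or range.

## Working session

There is one attempt and no reset: what is moved stays moved. The work goes in short steps, Python scripts to look and compute and a tool call to move; the robot and the scene stay as the last step left them, time stands still between calls to the robot, and variables do not carry over. Pictures are saved under pics/ and viewed, and the job is handed in when it is done.

Besides the shell and the picture viewer there is one more tool, called as name(argument=value, ...) on one line, values as JSON. carry_out: Moves the arm, as the interface text tells. Its arguments: {"type":"object","properties":{"series":{"type":"array","items":{"type":"array","items":{"type":"array","items":{"type":"number"}}}}},"required":["series"]}

```bash
ls; mkdir -p pics
python3 - <<'E'
from cell import read_state,get_image
import cv2
s=read_state();print(s)
for n in("top","side"):
    d=get_image(n);cv2.imwrite(f"pics/{n}0.png",d["img"]);print(n,d["mtx"].round(1).tolist(),d["T"].round(3).tolist())
E
```

```text
pics
{'clock': 0.0, 'qpos': array([-1.20478117,  0.62934685,  0.0384187 ,  1.51839095, -0.0269816 ,
        0.99630725, -0.01999999]), 'qd': array([-1.25838303e-03, -1.43408820e-03,  7.27060525e-04,  2.64062828e-04,
        1.92776313e-03,  5.90765773e-04,  8.63329583e-05]), 'tau': array([ 1.08147735e-03, -5.63406730e+01,  1.22694690e+00, -1.93439466e+01,
        1.10954186e-02,  1.06222025e-02, -7.85118573e-06]), 'eef_pos': array([271.73638374, 589.76750618, 230.38087269]), 'tool_rot': array([-3.13965786e+00,  2.79375018e-05,  2.70980584e+00]), 'force': array([-0.374022  ,  0.66437633, -0.55032084]), 'torque': array([-0.0165021 , -0.03867411, -0.00188265]), 'width': 85.39606386217045}
top [[411.2, 0.0, 256.5], [0.0, 411.2, 191.2], [0.0, 0.0, 1.0]] [[0.006, -0.993, 0.121, 320.541], [-1.0, -0.006, 0.0, -55.032], [0.0, -0.121, -0.993, 1173.051], [0.0, 0.0, 0.0, 1.0]]
side [[402.5, 0.0, 247.8], [0.0, 402.5, 193.4], [0.0, 0.0, 1.0]] [[0.918, -0.234, 0.32, 67.369], [-0.397, -0.51, 0.763, -921.944], [-0.015, -0.827, -0.561, 690.842], [0.0, 0.0, 0.0, 1.0]]
```

View pics/top0.png

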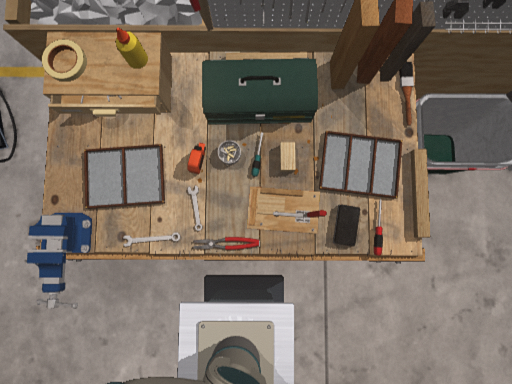

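View pics/side0.png

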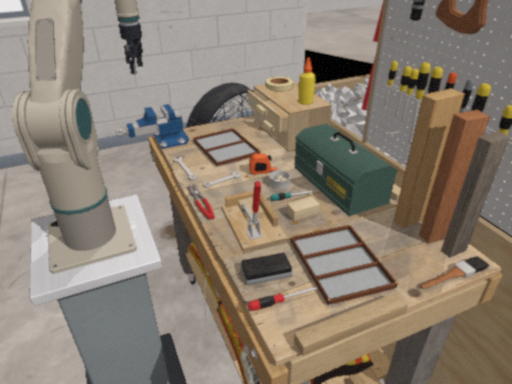

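The top view shows two_tray at (124,176), three_tray at (360,165), the tape at (197,157), tin at (229,152), teal driver at (257,155), offcut at (289,155), block at (346,225), red driver at (379,235), spanners at (195,208) and (152,238), and the red-levered clamp at (290,210). Next I'll measure them.

```bash
cat > h.py <<'E'
from cell import read_state,get_image
import cv2,numpy as np
from scipy.spatial.transform import Rotation as R
def cloud(d,T=None):
    z=d["z_map"];K=d["mtx"];T=d["T"] if T is None else T
    v,u=np.mgrid[:z.shape[0],:z.shape[1]]
    P=np.stack([(u-K[0,2])/K[0,0]*z,(v-K[1,2])/K[1,1]*z,z],-1)
    W=P@T[:3,:3].T+T[:3,3]; W[z==0]=np.nan
    return W
def blobs(W,ok,lo,hi,minpx=15):
    m=(ok&(W[...,2]>lo)&(W[...,2]<hi)).astype(np.uint8)
    n,l,st,c=cv2.connectedComponentsWithStats(m,connectivity=8)
    for i in range(1,n):
        if st[i,4]<minpx: continue
        p=W[l==i]; q=p[:,:2].astype(np.float32)
        (cx,cy),(w,h),a=cv2.minAreaRect(q)
        if w<h: w,h,a=h,w,a+90
        print("px",c[i].round(),"n",st[i,4],"ctr",round(cx),round(cy),"LxW",round(w),round(h),"ang",round(((a+90)%180-90),1),"z med/max",np.median(p[:,2]).round(1),p[:,2].max().round(1))
E
python3 - <<'E'
from h import *
d=get_image("top");W=cloud(d)
b=d["img"]
cv2.imwrite("pics/crop.png",cv2.resize(b[125:265,40:440],(800,280),interpolation=cv2.INTER_CUBIC))
x=W[...,0];y=W[...,1];ok=np.isfinite(x)&(x>300)&(x<640)
for n,(u,v) in dict(bench=(220,190),two=(105,170),three=(360,165),block=(346,220),off=(289,152)).items(): print(n,W[v,u].round(1))
print("--");blobs(W,ok,4,120)
print("--");blobs(W,ok,11,120)
E
```

```text
bench [466.7  50.7  -2.2]
two [522.1 382.5   3.8]
three [ 540.1 -351.8    8. ]
block [ 380.8 -303.9   27.9]
off [ 570.8 -145.4   36.6]
--
px [360. 165.] n 3322 ctr 544 -355 LxW 228 179 ang 82.9 z med/max 6.9 23.2
px [257. 161.] n 200 ctr 566 -56 LxW 135 24 ang -8.9 z med/max 16.3 24.4
px [229. 152.] n 323 ctr 572 24 LxW 65 65 ang -23.6 z med/max 16.9 36.2
px [196. 159.] n 389 ctr 556 112 LxW 93 38 ang -23.9 z med/max 57.3 67.1
px [287. 157.] n 457 ctr 560 -140 LxW 81 43 ang 2.7 z med/max 35.7 42.2
px [124. 176.] n 3681 ctr 504 329 LxW 234 181 ang -84.8 z med/max 6.9 24.9
px [420. 193.] n 1419 ctr 459 -517 LxW 249 39 ang -0.2 z med/max 29.2 37.9
px [283. 210.] n 2927 ctr 410 -130 LxW 200 127 ang 84.8 z med/max 20.0 119.7
px [195. 206.] n 207 ctr 414 117 LxW 128 29 ang 13.1 z med/max 7.7 13.8
px [378. 232.] n 242 ctr 370 -401 LxW 142 26 ang -7.2 z med/max 17.7 25.8
px [346. 225.] n 878 ctr 367 -308 LxW 111 65 ang -7.7 z med/max 29.6 38.5
px [ 68. 230.] n 1425 ctr 350 481 LxW 139 101 ang 87.8 z med/max 55.5 119.7
px [150. 239.] n 269 ctr 324 240 LxW 159 29 ang -86.2 z med/max 7.4 13.8
p
[... 334 characters left out ...]
 42 ang 1.0 z med/max 35.7 42.2
px [122. 176.] n 795 ctr 504 325 LxW 224 171 ang -85.4 z med/max 16.6 24.9
px [196. 160.] n 347 ctr 547 116 LxW 71 31 ang -13.7 z med/max 58.8 67.1
px [421. 193.] n 1343 ctr 459 -517 LxW 249 39 ang -0.2 z med/max 29.4 37.9
px [283. 210.] n 2913 ctr 409 -130 LxW 198 119 ang 85.8 z med/max 20.0 119.7
px [347. 225.] n 854 ctr 367 -306 LxW 110 58 ang -9.1 z med/max 29.7 38.5
px [378. 235.] n 211 ctr 358 -395 LxW 115 24 ang -0.3 z med/max 18.7 25.8
px [ 66. 231.] n 1259 ctr 349 470 LxW 116 97 ang -89.9 z med/max 72.8 119.7
px [242. 243.] n 192 ctr 317 -10 LxW 98 31 ang -89.7 z med/max 13.2 19.0
px [208. 243.] n 130 ctr 314 82 LxW 76 25 ang -89.6 z med/max 13.1 17.5
```

View pics/crop.png

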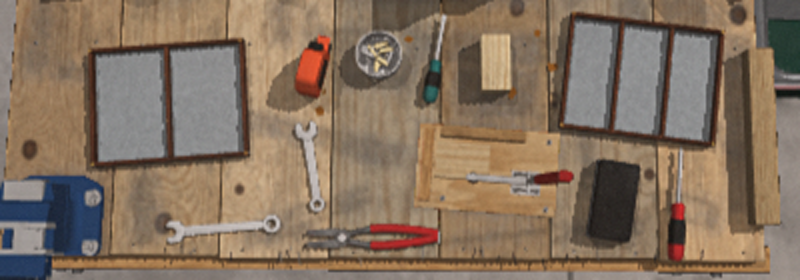

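Run:
```python
from h import *
d=get_image("top");W=cloud(d)
x,y,z=W[...,0],W[...,1],W[...,2]
ok=np.isfinite(x)
m=ok&(x>300)&(x<560)&(y<0)&(y>-260)&(z>60)
p=W[m];print(p.min(0).round(),p.max(0).round())
for lo in (60,100,150,180):
    q=p[p[:,2]>lo]; print(lo,len(q),q.min(0).round() if len(q) else '',q.max(0).round() if len(q) else '')
m=ok&(x>560)&(x<900)&(z>60)&(y>-300)&(y<200);print("box",W[m].min(0).round(),W[m].max(0).round())
```

```text
[ 381. -222.   60.] [403. -99. 200.]
60 190 [ 381. -222.   60.] [403. -99. 200.]
100 121 [ 382. -222.  100.] [ 397. -186.  200.]
150 78 [ 382. -222.  151.] [ 396. -197.  200.]
180 52 [ 382. -222.  182.] [ 396. -203.  200.]
box [ 560. -300.   60.] [900. 200. 364.]
```

carry_out(series=[[[0,0,-1,0,0,0,5],[0,0,-2,0,0,0,5]]])

```text
clock: 0.37
eef_pos: [271.8, 589.9, 251.4]
tool_rot: [-3.14, 0.0, 2.71]
force: [0.4, 1.1, 0.1]
width: 63.9
```

```bash
cat > go.py <<'E'
import sys
from h import *
s=read_state();p=s["eef_pos"];Rm=R.from_euler("xyz",s["tool_rot"])
x,y,z,yaw=map(float,sys.argv[1:5])
sh=Rm.inv().apply(np.array([x,y,z])-p)/10
Rt=R.from_euler("xyz",[np.pi,0,np.radians(yaw)])
rv=(Rm.inv()*Rt).as_rotvec()
print("shift",sh.round(2),"turn",rv.round(3),"| at",p.round(1),np.degrees(s["tool_rot"]).round(1),"q",s["qpos"].round(2),"F",s["force"].round(1),"w",round(s["width"],1),"t",round(s["clock"],1))
E
python3 go.py 414 117 250 13
```

```text
shift [-32.71 -37.     0.2 ] turn [-1.000e-03  2.000e-03  2.483e+00] | at [271.8 589.9 251.4] [-179.9    0.   155.3] q [-1.21  0.61  0.04  1.49 -0.03  1.04 -0.02] F [0.4 1.1 0.1] w 63.9 t 0.4
```

carry_out(series=[[[-2.6,-3,0,0,0,0.12,4],[-5.2,-6,0,0,0,0.24,4],[-7.8,-9,0,0,0,0.36,4],[-10.4,-12,0,0,0,0.48,4],[-13,-15,0,0,0,0.6,4]]])

```text
clock: 0.78
eef_pos: [327.9, 398.4, 252.7]
tool_rot: [3.14, -0.001, 2.104]
force: [1.0, 0.1, 0.3]
width: 40.1
```

```bash
python3 go.py 414 117 250 13
```

```text
shift [-28.61  -6.89   0.22] turn [ 0.    -0.003  1.877] | at [327.9 398.4 252.7] [ 1.799e+02 -1.000e-01  1.206e+02] q [-1.09  0.42  0.21  1.87 -0.11  0.87 -0.28] F [1.  0.1 0.3] w 40.1 t 0.8
```

carry_out(series=[[[-3.6,-0.8,0,0,0,0.12,4],[-7.2,-1.6,0,0,0,0.24,4],[-10.8,-2.4,0,0,0,0.36,4],[-14.4,-3.2,0,0,0,0.48,4],[-18,-4,0,0,0,0.6,4]]])

```text
clock: 1.2
eef_pos: [386.2, 223.6, 252.7]
tool_rot: [3.14, -0.002, 1.504]
force: [0.2, -0.6, -0.0]
width: 39.9
```

```bash
python3 go.py 414 117 230 13
```

```text
shift [-10.46   3.48   2.25] turn [-0.    -0.003  1.277] | at [386.2 223.6 252.7] [ 1.799e+02 -1.000e-01  8.620e+01] q [-0.9   0.33  0.41  2.04 -0.18  0.8  -0.45] F [ 0.2 -0.6 -0. ] w 39.9 t 1.2
```

carry_out(series=[[[-2.6,0.9,0,0,0,0.12,4],[-5.2,1.8,0,0,0,0.24,4],[-7.8,2.6,0,0,0,0.36,4],[-10.5,3.5,0,0,0,0.48,4],[-10.5,3.5,0,0,0,0.6,4]]])

```text
clock: 1.62
eef_pos: [415.9, 112.5, 253.0]
tool_rot: [3.139, -0.002, 0.896]
force: [-0.1, -0.1, 0.1]
width: 39.7
```

carry_out(series=[[[0,0,1,0,0,0.12,4],[0,0,3,0,0,0.24,4],[0,0,6,0,0,0.36,4],[0,0,9,0,0,0.48,4],[0,0,12,0,0,0.67,4]]])

```text
clock: 2.03
eef_pos: [415.2, 118.6, 131.3]
tool_rot: [-3.141, -0.003, 0.3]
force: [0.6, 1.1, 0.4]
width: 39.9
```

```bash
python3 go.py 414 117 60 13
python3 - <<'E'
from h import *
d=get_image("wrist");cv2.imwrite("pics/w1.png",d["img"]);print(d["T_tool_cam"].round(3).tolist())
s=read_state();T=np.eye(4);T[:3,:3]=R.from_euler("xyz",s["tool_rot"]).as_matrix();T[:3,3]=s["eef_pos"]
W=cloud(d,T@d["T_tool_cam"]);ok=np.isfinite(W[...,0])&(abs(W[...,0]-414)<120)&(abs(W[...,1]-117)<110)
print(np.nanmedian(W[...,2]));blobs(W,ok,3,20,200)
E
```

```text
shift [-0.19  0.13  7.13] turn [-0.001 -0.003  0.073] | at [415.2 118.6 131.3] [-180.    -0.2   17.2] q [-0.73  0.56  0.56  2.21 -0.62  0.51 -0.96] F [0.6 1.1 0.4] w 39.9 t 2.0
[[-0.001, -0.958, -0.287, 73.826], [1.0, -0.001, -0.001, -1.223], [0.001, -0.287, 0.958, -143.0], [0.0, 0.0, 0.0, 1.0]]
-2.934510541640293
px [160.  72.] n 1651 ctr 475 217 LxW 101 19 ang -0.6 z med/max 11.6 14.7
px [265. 123.] n 373 ctr 460 128 LxW 30 25 ang -75.6 z med/max 3.4 5.4
px [249. 240.] n 282 ctr 357 111 LxW 20 20 ang -49.6 z med/max 4.8 6.8
px [167. 246.] n 376 ctr 332 185 LxW 39 24 ang 79.3 z med/max 4.6 6.6
px [262. 293.] n 1926 ctr 310 78 LxW 92 29 ang 88.2 z med/max 8.3 12.5
```

View pics/w1.png

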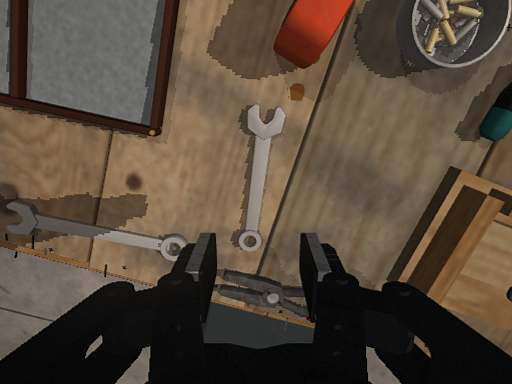

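The wrist view shows the small spanner's open head at (265,123) and its ring at (249,240), lying between the finger lines. That agrees with the top camera to about 2 mm. Descending.

carry_out(series=[[[-0.3,0,3,0,0,0.1,4],[-0.3,0,6,0,0,0.1,4],[-0.3,0,9,0,0,0.1,4],[-0.3,0,10,0,0,0.1,3.5],[-0.3,0,10,0,0,0.1,3]]])

```text
clock: 2.5
eef_pos: [411.2, 117.5, 30.5]
tool_rot: [-3.139, 0.001, 0.207]
force: [0.2, -0.4, 0.4]
width: 29.7
```

```bash
python3 go.py 412 119 2 11
python3 - <<'E'
from h import *
d=get_image("wrist");cv2.imwrite("pics/w2.png",d["img"])
E
```

```text
shift [ 0.11 -0.12  2.85] turn [-0.002  0.001  0.015] | at [411.2 117.5  30.5] [-1.799e+02  1.000e-01  1.180e+01] q [-0.54  0.74  0.29  2.27 -0.94  0.25 -0.77] F [ 0.2 -0.4  0.4] w 29.7 t 2.5
```

View pics/w2.png

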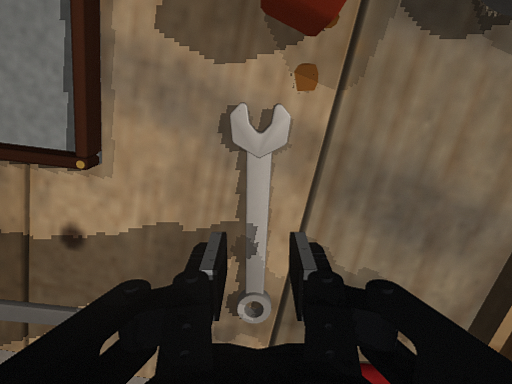

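carry_out(series=[[[0.1,-0.1,1,0,0,0,3],[0.1,-0.1,1.6,0,0,0,3],[0.1,-0.1,1.6,0,0,0,3]]])

```text
clock: 2.8
eef_pos: [413.2, 119.0, 16.4]
tool_rot: [-3.141, -0.003, 0.206]
force: [0.5, -0.2, 0.9]
width: 30.1
```

```bash
python3 go.py 412 119 2 11
```

```text
shift [-0.12 -0.03  1.44] turn [-0.001 -0.003  0.014] | at [413.2 119.   16.4] [-179.9   -0.2   11.8] q [-0.55  0.78  0.3   2.27 -1.09  0.24 -0.61] F [ 0.5 -0.2  0.9] w 30.1 t 2.8
```

carry_out(series=[[[0,0,0.7,0,0,0,3],[0,0,1.4,0,0,0,3],[0,0,1.4,0,0,0,3]]])

```text
clock: 3.05
eef_pos: [416.7, 119.7, 5.4]
tool_rot: [3.141, 0.006, 0.206]
force: [0.2, -0.5, -0.8]
width: 29.8
```

```bash
python3 go.py 412 119 2 11
```

```text
shift [-0.47 -0.03  0.34] turn [0.    0.006 0.014] | at [416.7 119.7   5.4] [180.    0.4  11.8] q [-0.54  0.8   0.29  2.26 -1.1   0.23 -0.61] F [ 0.2 -0.5 -0.8] w 29.8 t 3.0
```

carry_out(series=[[[0.5,0.1,0.1,0,0,0,3],[0.8,0.1,0.3,0,0,0,3],[0.8,0.1,0.45,0,0,0,3],[0.8,0.1,0.45,0,0,0,3]]])

```text
clock: 3.38
eef_pos: [423.6, 119.7, 0.5]
tool_rot: [3.141, 0.008, 0.205]
force: [-0.6, 0.0, -0.0]
width: 30.1
```

```bash
python3 go.py 424 121 1 11
```

```text
shift [ 0.07 -0.12 -0.05] turn [0.001 0.008 0.013] | at [423.6 119.7   0.5] [180.    0.5  11.7] q [-0.54  0.82  0.3   2.24 -1.09  0.24 -0.62] F [-0.6  0.  -0. ] w 30.1 t 3.4
```

Close at z about 1.

carry_out(series=[[[0,0,-0.1,0,0,0,2],[0,0,-0.1,0,0,0,1],[0,0,-0.1,0,0,0,0.5],[0,0,-0.1,0,0,0,0.5],[0,0,-0.1,0,0,0,0.5]]])

```text
clock: 3.8
eef_pos: [423.1, 119.7, 2.0]
tool_rot: [3.141, 0.008, 0.204]
force: [-1.1, -0.9, 5.5]
width: 10.9
```

carry_out(series=[[[0,0,0,0,0,0,0.5],[0,0,-0.5,0,0,0,0.5],[0,0,-2,0,0,0,0.5],[0.5,0,-4,0,0,0,0.5],[1,0,-7,0,0,0,0.5]]])

```text
clock: 4.22
eef_pos: [432.2, 121.5, 71.5]
tool_rot: [3.141, 0.013, 0.204]
force: [0.6, 0.6, -0.6]
width: 11.0
```

```bash
python3 go.py 500 -100 280 0;python3 - <<'E'
from h import *
d=get_image("wrist");cv2.imwrite("pics/w3.png",d["img"])
E
```

```text
shift [  1.89  23.08 -20.85] turn [0.002 0.012 0.204] | at [432.2 121.5  71.5] [179.9   0.7  11.7] q [-0.71  0.72  0.57  2.2  -0.88  0.48 -0.8 ] F [ 0.6  0.6 -0.6] w 11.0 t 4.2
```

View pics/w3.png

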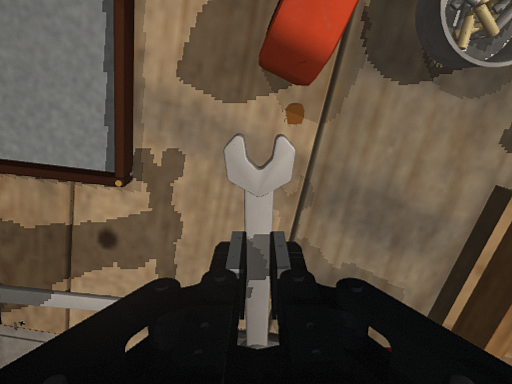

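Run:
```python
from h import *
d=get_image("wrist");W=cloud(d,d["T_tool_cam"])
for r in (138,150,165,185,200,220):
    for c in (240,258,278): print(r,c,W[r,c].round(1),end=' ')
    print()
```

```text
138 240 [54.9 -8.8 -6.1] 138 258 [43.7 -1.3 75.7] 138 278 [54.9  7.1 -6.2] 
150 240 [49.8 -8.9 -6.2] 150 258 [35.7 -1.3 74.7] 150 278 [49.7  7.3 -5.3] 
165 240 [43.4 -9.  -6.5] 165 258 [25.  -1.3 76.2] 165 278 [43.2  7.3 -5.7] 
185 240 [34.6 -9.1 -7.1] 185 258 [34.6 -1.3 -6.8] 185 278 [34.2  7.5 -5.7] 
200 240 [ -0.4 -14.1  76. ] 200 258 [27.1 -1.3 -5.3] 200 278 [-0.  12.8 74.9] 
220 240 [-15.5 -14.3  75.6] 220 258 [17.4 -1.3 -5. ] 220 278 [-15.9  13.2  76.5]
```

carry_out(series=[[[0.4,4,-4,0,0,0.04,0.5],[0.8,6,-8,0,0,0.08,0.5],[1.2,9,-12,0,0,0.12,0.5],[1.6,12,-16,0,0,0.16,0.5],[1.9,15,-20,0,0,0.2,0.5]]])

```text
clock: 4.73
eef_pos: [475.5, 2.9, 238.4]
tool_rot: [3.139, 0.009, 0.003]
force: [1.1, 0.7, -0.8]
width: 11.1
```

```bash
python3 go.py 550 -352 270 -7
```

```text
shift [ 7.3  35.52 -3.15] turn [0.003 0.009 0.125] | at [475.5   2.9 238.4] [179.9   0.5   0.2] q [-0.7   0.53  0.96  1.99 -0.55  0.91 -1.02] F [ 1.1  0.7 -0.8] w 11.1 t 4.7
```

carry_out(series=[[[0.8,3.6,-0.6,0,0,0.02,0.5],[1.6,7.2,-1.2,0,0,0.04,0.5],[2.4,10.8,-1.8,0,0,0.06,0.5],[3.2,14.4,-2.4,0,0,0.08,0.5],[4,18,-3,0,0,0.1,0.5]]])

```text
clock: 5.15
eef_pos: [517.0, -177.0, 266.9]
tool_rot: [3.14, 0.008, -0.095]
force: [0.8, -0.3, -0.3]
width: 10.9
```

```bash
python3 go.py 551 -354 200 -7
```

```text
shift [ 5.13 17.28  6.68] turn [0.002 0.008 0.027] | at [ 517.  -177.   266.9] [179.9   0.5  -5.5] q [-0.3   0.6   0.94  1.77 -0.54  1.06 -0.83] F [ 0.8 -0.3 -0.3] w 10.9 t 5.2
```

carry_out(series=[[[1,3.6,0,0,0,0.01,0.5],[2,7.2,0,0,0,0.02,0.5],[3,10.8,0.5,0,0,0.03,0.5],[4.2,14.2,2,0,0,0.03,0.5],[5.2,17.2,4,0,0,0.03,0.5]]])

```text
clock: 5.57
eef_pos: [552.7, -355.2, 227.3]
tool_rot: [3.137, 0.005, -0.126]
force: [0.5, -0.5, 0.0]
width: 11.0
```

```bash
python3 - <<'E'
from h import *
d=get_image("wrist");cv2.imwrite("pics/w4.png",d["img"])
s=read_state();T=np.eye(4);T[:3,:3]=R.from_euler("xyz",s["tool_rot"]).as_matrix();T[:3,3]=s["eef_pos"]
W=cloud(d,T@d["T_tool_cam"]);ok=np.isfinite(W[...,0])
m=ok&(W[...,2]>10)&(W[...,2]<22)&(abs(W[...,1]+353)<130)&(abs(W[...,0]-542)<110)
print(cv2.minAreaRect(W[m][:,:2].astype(np.float32)), np.nanmedian(W[ok][:,2]))
E
python3 go.py 551 -354 30 -7
```

```text
((521.362060546875, -348.66827392578125), (233.81239318847656, 207.6865234375), 82.74910736083984) 0.017488901651347533
shift [ 0.21 -0.82 19.22] turn [ 0.008  0.011 -0.009] | at [ 550.1 -360.5  222.2] [179.5   0.6  -7.5] q [ 0.09  0.79  0.84  1.51 -0.62  1.12 -0.65] F [ 0.4 -4.6 -2. ] w 10.8 t 5.6
```

View pics/w4.png

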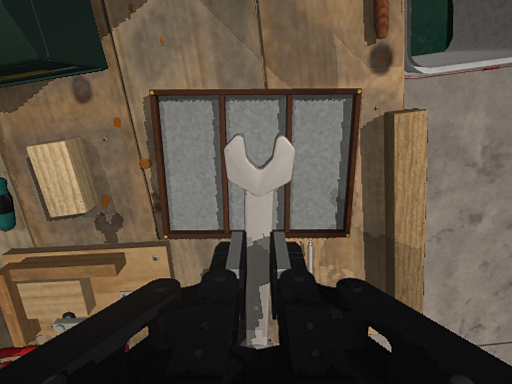

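carry_out(series=[[[0,0,3.5,0,0,0,0.5],[0,0,7,0,0,0,0.5],[0,0,10.5,0,0,0,0.5],[0,0,14,0,0,0,0.5],[0,0,16,0,0,0,0.5]]])

```text
clock: 6.03
eef_pos: [548.9, -350.1, 62.3]
tool_rot: [-3.141, 0.013, -0.125]
force: [-0.0, 1.3, -0.7]
width: 10.8
```

```bash
python3 - <<'E'
from h import *
d=get_image("wrist");cv2.imwrite("pics/w5.png",d["img"])
s=read_state();T=np.eye(4);T[:3,:3]=R.from_euler("xyz",s["tool_rot"]).as_matrix();T[:3,3]=s["eef_pos"]
W=cloud(d,T@d["T_tool_cam"])
for r in (60,100): 
  z=W[r,:,2]; c=np.where((z>10)&(z<22))[0]; print(r,[(k,W[r,k].round(0).tolist()) for k in c[::3]])
E
python3 go.py 551 -354 30 -7
```

```text
60 []
100 [(np.int64(65), [629.0, -249.0, 14.0]), (np.int64(68), [628.0, -250.0, 14.0]), (np.int64(71), [628.0, -253.0, 14.0]), (np.int64(74), [628.0, -254.0, 14.0]), (np.int64(77), [628.0, -254.0, 12.0]), (np.int64(196), [619.0, -321.0, 13.0]), (np.int64(199), [619.0, -323.0, 13.0]), (np.int64(202), [619.0, -325.0, 13.0]), (np.int64(321), [610.0, -391.0, 11.0]), (np.int64(324), [610.0, -393.0, 12.0]), (np.int64(327), [610.0, -394.0, 13.0]), (np.int64(330), [610.0, -396.0, 14.0]), (np.int64(448), [601.0, -462.0, 11.0]), (np.int64(451), [601.0, -463.0, 13.0]), (np.int64(454), [601.0, -464.0, 13.0]), (np.int64(457), [601.0, -466.0, 13.0]), (np.int64(460), [601.0, -467.0, 14.0])]
shift [0.46 0.48 2.94] turn [-0.003  0.017 -0.003] | at [ 547.5 -348.8   59.5] [-179.8    1.    -7.2] q [ 0.14  0.96  0.7   1.64 -0.77  0.85 -0.53] F [-0.2  1.2 -2.2] w 10.8 t 6.1
```

View pics/w5.png

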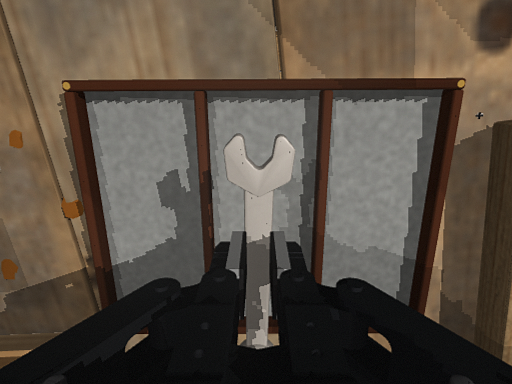

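carry_out(series=[[[0.3,0.2,1,0,0,0,0.5],[0.3,0.2,2.5,0,-0.01,0,0.5],[0.3,0.2,4,0,-0.01,0,0.5],[0.3,0.2,4.8,0,-0.01,0,0.5],[0.3,0.2,4.8,0,-0.01,0,0.5]]])

```text
clock: 6.5
eef_pos: [552.5, -354.0, 17.4]
tool_rot: [3.14, 0.02, -0.125]
force: [0.1, -0.9, -0.3]
width: 11.5
```

```bash
python3 go.py 550 -352 7 -7
```

```text
shift [-0.26 -0.16  1.04] turn [ 0.001  0.02  -0.003] | at [ 552.5 -354.    17.4] [179.9   1.1  -7.2] q [ 0.16  1.03  0.67  1.63 -0.81  0.8  -0.51] F [ 0.1 -0.9 -0.3] w 11.5 t 6.5
```

carry_out(series=[[[-0.1,-0.1,0.4,0,0.02,0,0.5],[-0.2,-0.1,0.8,0,0.02,0,0.5],[-0.2,-0.1,1.0,0,0.02,0,0.5],[-0.2,-0.1,1.05,0,0.02,0,0.5]]])

```text
clock: 6.83
eef_pos: [551.4, -353.8, 9.0]
tool_rot: [3.139, -0.002, -0.125]
force: [0.4, -0.1, -0.6]
width: 11.0
```

```bash
python3 go.py 550 -352 7 -7
```

```text
shift [-0.16 -0.16  0.2 ] turn [ 0.003 -0.002 -0.003] | at [ 551.4 -353.8    9. ] [ 1.798e+02 -1.000e-01 -7.200e+00] q [ 0.17  1.02  0.64  1.66 -0.84  0.76 -0.47] F [ 0.4 -0.1 -0.6] w 11.0 t 6.8
```

Lower the last 2 mm, then open to 2.8 cm.

carry_out(series=[[[0,0,0.1,0,0,0,0.5],[0,0,0.2,0,0,0,0.5],[0,0,0.2,0,0,0,1.8],[0,0,0.2,0,0,0,2.6],[0,0,0.2,0,0,0,2.6]]])

```text
clock: 7.25
eef_pos: [551.4, -353.9, 7.0]
tool_rot: [3.138, -0.003, -0.125]
force: [-0.1, 0.2, -0.6]
width: 25.9
```

carry_out(series=[[[0,0,-0.5,0,0,0,2.6],[0,0,-2,0,0,0,2.6],[0,0,-4,0,0,0,2.6],[0,0,-8,0,0,0,2.6],[-2,0,-12,0,0,0,2.6]]])

```text
clock: 7.67
eef_pos: [535.5, -350.7, 126.0]
tool_rot: [3.138, -0.005, -0.122]
force: [0.7, -0.1, 1.7]
width: 26.1
```

```bash
python3 go.py 367 -307 220 -8;python3 - <<'E'
from h import *
d=get_image("top");cv2.imwrite("pics/t2.png",cv2.resize(d["img"][110:260,270:430],(640,600)))
W=cloud(d)
E
```

```text
shift [-17.21  -2.26  -9.5 ] turn [ 0.004 -0.005  0.018] | at [ 535.5 -350.7  126. ] [179.8  -0.3  -7. ] q [ 0.12  0.86  0.76  1.66 -0.72  0.91 -0.54] F [ 0.7 -0.1  1.7] w 26.1 t 7.7
```

View pics/t2.png

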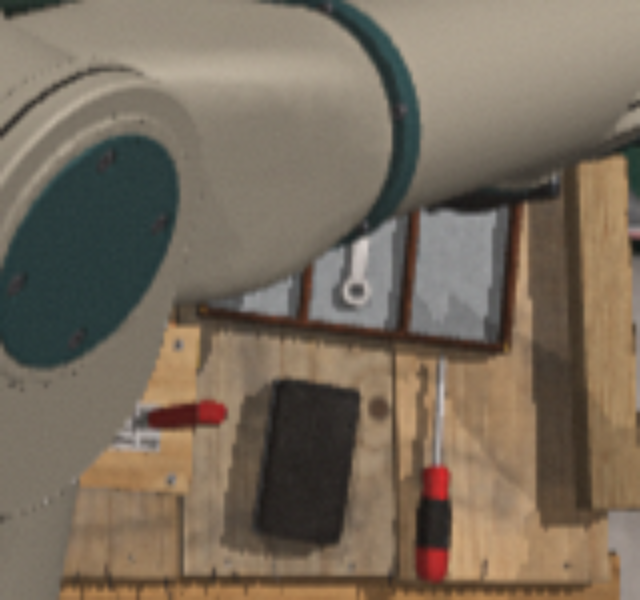

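The spanner is in the middle compartment: ring at (355,290), blade of the shank straight up. Next is the block.

carry_out(series=[[[-3.5,-0.4,-2,0,0,0,7.2],[-7,-0.8,-4,0,0,0,7.2],[-10.5,-1.2,-4,0,0,0,7.2],[-14,-1.6,-4,0,0,0.02,7.2],[-17.2,-2.2,-4,0,0,0.02,7.2]]])

```text
clock: 8.13
eef_pos: [362.6, -307.7, 165.1]
tool_rot: [3.138, -0.005, -0.147]
force: [-0.3, 0.0, 0.0]
width: 71.7
```

```bash
python3 - <<'E'
from h import *
d=get_image("wrist");cv2.imwrite("pics/w6.png",d["img"])
s=read_state();T=np.eye(4);T[:3,:3]=R.from_euler("xyz",s["tool_rot"]).as_matrix();T[:3,3]=s["eef_pos"]
W=cloud(d,T@d["T_tool_cam"]);ok=np.isfinite(W[...,0])&(W[...,0]<480)
blobs(W,ok,15,40,200)
E
python3 go.py 367 -307 100 -8
```

```text
px [491.  89.] n 7161 ctr 398 -507 LxW 144 31 ang 1.2 z med/max 27.8 30.9
px [260.  55.] n 1698 ctr 456 -334 LxW 215 16 ang 81.3 z med/max 16.0 18.9
px [106. 139.] n 13327 ctr 401 -154 LxW 139 119 ang 85.6 z med/max 18.3 40.0
px [256. 167.] n 7786 ctr 360 -301 LxW 109 58 ang -9.7 z med/max 29.4 32.4
px [355. 199.] n 1537 ctr 317 -389 LxW 80 22 ang -4.8 z med/max 20.2 23.7
px [ 23. 199.] n 1321 ctr 362 -89 LxW 73 31 ang 86.7 z med/max 19.1 22.6
shift [1.23 0.11 6.45] turn [-0.002  0.002 -0.013] | at [ 355.1 -304.2  164.5] [-1.799e+02  1.000e-01 -8.700e+00] q [ 0.11  0.61  0.81  2.09 -0.68  0.73 -0.35] F [-7.3  2.9 -0.2] w 72.1 t 8.2
```

View pics/w6.png

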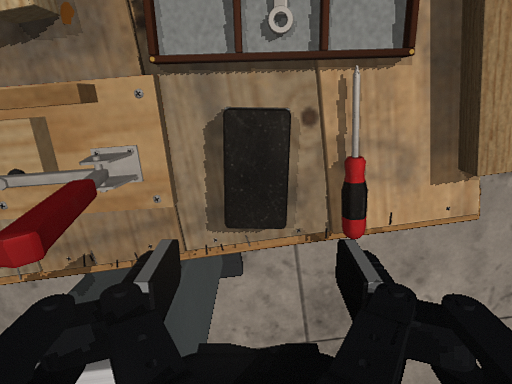

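carry_out(series=[[[0.5,0,3,0,0,0,7.2],[1,0,6,0,0,0,7.2],[1,0,9,0,0,0,7.2],[1,0,11,0,0,0,7.2],[1,0,11,0,0,0,7.2]]])

```text
clock: 8.6
eef_pos: [373.6, -308.3, 51.5]
tool_rot: [3.141, 0.001, -0.146]
force: [-0.1, -0.1, 1.1]
width: 72.1
```

```bash
python3 go.py 367 -305 12 -9
python3 - <<'E'
from h import *
d=get_image("wrist");cv2.imwrite("pics/w7.png",d["img"])
E
```

```text
shift [-0.7  -0.23  3.95] turn [0.    0.001 0.011] | at [ 373.6 -308.3   51.5] [180.    0.   -8.4] q [ 0.26  0.79  0.57  2.12 -0.92  0.5  -0.17] F [-0.1 -0.1  1.1] w 72.1 t 8.6
```

View pics/w7.png

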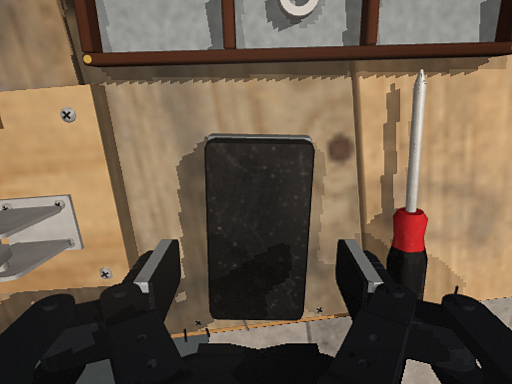

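carry_out(series=[[[-0.3,0,2,0,0,0.01,7.2],[-0.6,0,3,0,0,0.01,7.2],[-0.6,0,3.9,0,0,0.01,7.2],[-0.6,0,3.9,0,0,0.01,7.2]]])

```text
clock: 8.98
eef_pos: [369.1, -309.4, 15.3]
tool_rot: [3.138, -0.004, -0.156]
force: [0.0, -0.3, 0.0]
width: 72.5
```

carry_out(series=[[[0,0,0,0,0,0,6],[0,0,0,0,0,0,5],[0,0,0,0,0,0,4.8],[0,0,0,0,0,0,4.8],[0,0,0,0,0,0,4.8]]])

```text
clock: 9.4
eef_pos: [369.6, -309.5, 16.5]
tool_rot: [3.137, -0.005, -0.155]
force: [-1.0, 0.2, 4.9]
width: 56.7
```

```bash
python3 go.py 367 -305 12 -9
```

```text
shift [-0.33 -0.4   0.45] turn [ 0.004 -0.005  0.002] | at [ 369.6 -309.5   16.5] [179.8  -0.3  -8.9] q [ 0.34  0.83  0.46  2.14 -1.01  0.39 -0.09] F [-1.   0.2  4.9] w 56.7 t 9.4
```

carry_out(series=[[[0,0,-1,0,0,0,4.8],[0,0,-5,0,0,0,4.8],[0,0,-9,0,0,0,4.8],[1,0,-13,0,0,0,4.8],[2,0,-17,0,0,0,4.8]]])

```text
clock: 9.82
eef_pos: [387.4, -311.0, 187.9]
tool_rot: [3.138, -0.002, -0.157]
force: [0.8, -0.5, -2.4]
width: 56.5
```

carry_out(series=[[[1.5,0,-3,0,0,0,4.8],[3,0,-6,0,0,0,4.8],[5,0,-9,0,0,0,4.8],[6,-1,-11,0,0,0,4.8],[7,-4,-11,0,0,-0.03,4.8]]])

```text
clock: 10.23
eef_pos: [464.1, -288.2, 301.2]
tool_rot: [3.13, -0.012, -0.131]
force: [0.9, -1.4, -0.9]
width: 56.1
```

```bash
python3 go.py 480 100 300 5
```

```text
shift [ -3.49 -38.69  -0.39] turn [ 0.013 -0.01  -0.218] | at [ 464.1 -288.2  301.2] [179.3  -0.7  -7.5] q [-0.11  0.55  0.97  1.75 -0.51  1.1  -0.68] F [ 0.9 -1.4 -0.9] w 56.1 t 10.2
```

carry_out(series=[[[-0.3,-3.8,0,0,0,-0.02,4.8],[-0.6,-7.6,0,0,0,-0.04,4.8],[-1,-11.4,0,0,0,-0.06,4.8],[-1.4,-15.2,0,0,0,-0.08,4.8],[-1.7,-19,0,0,0,-0.1,4.8]]])

```text
clock: 10.65
eef_pos: [469.2, -89.8, 295.2]
tool_rot: [3.139, -0.003, -0.025]
force: [0.6, -0.4, -1.3]
width: 55.9
```

carry_out(series=[[[0,-3.8,0,0,0,-0.02,4.8],[0,-7.6,0,0,0,-0.04,4.8],[0,-11.4,0,0,0,-0.06,4.8],[0,-15.2,0,0,0,-0.08,4.8],[0,-19,0,0,0,-0.1,4.8]]])

```text
clock: 11.07
eef_pos: [474.2, 100.2, 294.7]
tool_rot: [3.139, -0.003, 0.075]
force: [1.0, 0.2, -1.5]
width: 55.8
```

```bash
python3 go.py 500 380 200 4.8
```

```text
shift [  4.65 -27.74   9.41] turn [ 0.003 -0.003 -0.008] | at [474.2 100.2 294.7] [179.8  -0.2   4.3] q [-0.96  0.47  1.02  1.9  -0.47  1.03 -1.23] F [ 1.   0.2 -1.5] w 55.8 t 11.1
```

carry_out(series=[[[0.6,-3.6,0,0,0,0,4.8],[1.2,-7.2,1,0,0,0,4.8],[1.8,-10.8,2,0,0,0,4.8],[2.4,-14.4,3,0,0,0,4.8],[3,-18,4,0,0,0,4.8]]])

```text
clock: 11.48
eef_pos: [491.0, 281.8, 253.8]
tool_rot: [3.139, -0.003, 0.075]
force: [-0.1, 1.2, -1.4]
width: 56.1
```

carry_out(series=[[[0.5,-3,1,0,0,0,4.8],[1,-6,2,0,0,0,4.8],[1.6,-9.7,3,0,0,0,4.8],[1.6,-9.7,4,0,0,0,4.8],[1.6,-9.7,5,0,0,0,4.8]]])

```text
clock: 11.9
eef_pos: [499.3, 380.5, 202.4]
tool_rot: [3.138, -0.002, 0.08]
force: [-0.9, -2.1, -1.4]
width: 56.2
```

```bash
python3 go.py 500 380 25 4.8
python3 - <<'E'
from h import *
s=read_state();T=np.eye(4);T[:3,:3]=R.from_euler("xyz",s["tool_rot"]).as_matrix();T[:3,3]=s["eef_pos"]
d=get_image("wrist");cv2.imwrite("pics/w8.png",d["img"])
W=cloud(d,T@d["T_tool_cam"]);Wt=cloud(d,d["T_tool_cam"])
for r in (40,60,80):
  z=W[r,:,2]; c=np.where((z>10)&(z<22))[0]; print(r,[(int(k),W[r,k].round(0).tolist()) for k in c[::3]])
print([Wt[r,258].round(0).tolist() for r in range(80,240,10)])
E
```

```text
shift [ 0.03 -0.   17.74] turn [ 0.003 -0.002 -0.004] | at [499.3 380.5 202.4] [ 1.798e+02 -1.000e-01  4.600e+00] q [-1.19  0.79  0.89  1.63 -0.68  1.06 -1.58] F [-0.9 -2.1 -1.4] w 56.2 t 11.9
40 []
60 []
80 [(200, [579.0, 443.0, 17.0]), (203, [579.0, 440.0, 18.0]), (206, [579.0, 438.0, 16.0]), (209, [580.0, 435.0, 17.0]), (212, [580.0, 432.0, 18.0]), (215, [580.0, 429.0, 17.0]), (218, [580.0, 426.0, 18.0]), (221, [580.0, 423.0, 18.0]), (224, [581.0, 420.0, 17.0]), (227, [581.0, 418.0, 17.0]), (230, [581.0, 415.0, 18.0]), (233, [581.0, 412.0, 19.0]), (236, [582.0, 409.0, 16.0]), (239, [582.0, 406.0, 17.0]), (242, [582.0, 403.0, 17.0]), (245, [582.0, 400.0, 17.0]), (248, [583.0, 397.0, 17.0]), (251, [583.0, 395.0, 18.0]), (254, [583.0, 392.0, 17.0]), (257, [583.0, 389.0, 16.0]), (261, [583.0, 385.0, 18.0]), (264, [584.0, 382.0, 17.0]), (267, [584.0, 379.0, 17.0]), (270, [584.0, 376.0, 18.0]), (273, [584.0, 374.0, 17.0]), (276, [585.0, 371.0, 17.0]), (279, [585.0, 368.0, 18.0]), (282, [585.0, 365.0, 18.0]), (285, [585.0, 362.0, 17.0]), (288, [586.0, 359.0, 17.0]), (291, [586.0, 356.0, 
[... 948 characters left out ...]
, 261.0, 18.0]), (394, [594.0, 257.0, 16.0]), (397, [594.0, 254.0, 16.0]), (400, [594.0, 252.0, 16.0]), (403, [594.0, 249.0, 16.0]), (406, [594.0, 246.0, 17.0]), (409, [595.0, 243.0, 17.0]), (412, [595.0, 240.0, 17.0]), (415, [595.0, 238.0, 18.0]), (418, [595.0, 235.0, 18.0]), (421, [596.0, 232.0, 17.0]), (424, [596.0, 229.0, 17.0]), (427, [596.0, 226.0, 17.0])]
[[84.0, -1.0, 185.0], [75.0, -1.0, 198.0], [65.0, -1.0, 196.0], [55.0, -1.0, 197.0], [45.0, -1.0, 197.0], [35.0, -1.0, 196.0], [53.0, -1.0, -2.0], [51.0, -1.0, -12.0], [47.0, -1.0, -13.0], [43.0, -1.0, -14.0], [39.0, -1.0, -14.0], [34.0, -1.0, -13.0], [30.0, -1.0, -13.0], [25.0, -1.0, -13.0], [20.0, -1.0, -13.0], [16.0, -1.0, -13.0]]
```

View pics/w8.png

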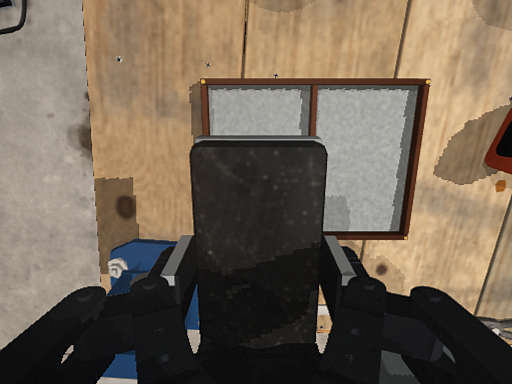

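carry_out(series=[[[0,0,3.8,0,0,0,4.8],[0,0,7.6,0,0,0,4.8],[0,0,11.4,0,0,0,4.8],[0,0,14.5,0,0,0,4.8],[0,0,14.5,0,0,0,4.8]]])

```text
clock: 12.37
eef_pos: [496.8, 374.1, 52.8]
tool_rot: [3.133, 0.007, 0.073]
force: [-1.1, 0.3, -2.4]
width: 56.3
```

```bash
python3 go.py 500 380 22 4.8
python3 - <<'E'
from h import *
d=get_image("wrist");cv2.imwrite("pics/w9.png",d["img"])
E
```

```text
shift [ 0.39 -0.59  3.07] turn [ 0.009  0.007 -0.011] | at [496.8 374.1  52.8] [179.5   0.4   4.2] q [-1.11  0.96  0.74  1.73 -0.85  0.81 -1.45] F [-1.1  0.3 -2.4] w 56.3 t 12.4
```

View pics/w9.png

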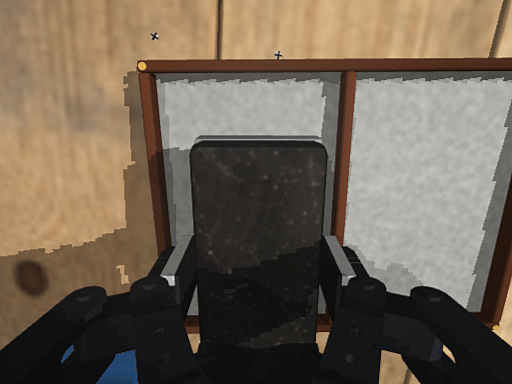

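carry_out(series=[[[0.3,-0.4,0.7,0,0,0,4.8],[0.3,-0.5,1.6,0,0,0,4.8],[0.3,-0.5,2.5,0,0,0,4.8],[0.3,-0.5,3,0,0,0,4.8],[0.3,-0.5,3,0,0,0,4.8]]])

```text
clock: 12.83
eef_pos: [502.7, 382.3, 26.8]
tool_rot: [3.138, -0.001, 0.075]
force: [0.5, -0.4, -1.6]
width: 56.1
```

```bash
python3 go.py 500 380 21 4.8
```

```text
shift [-0.29  0.21  0.58] turn [ 0.004 -0.001 -0.009] | at [502.7 382.3  26.8] [179.8  -0.    4.3] q [-1.09  1.    0.71  1.72 -0.88  0.78 -1.44] F [ 0.5 -0.4 -1.6] w 56.1 t 12.8
```

carry_out(series=[[[0,0.1,0.3,0,0,0,4.8],[0,0.1,0.5,0,0,0,4.8],[0,0.1,0.6,0,0,0,4.8],[0,0.1,0.6,0,0,0,4.8]]])

```text
clock: 13.17
eef_pos: [503.6, 381.2, 21.7]
tool_rot: [3.138, -0.002, 0.075]
force: [-0.4, -0.3, -1.9]
width: 56.3
```

```bash
python3 go.py 500 380 21 4.8
```

```text
shift [-0.37  0.09  0.07] turn [ 0.004 -0.002 -0.009] | at [503.6 381.2  21.7] [ 1.798e+02 -1.000e-01  4.300e+00] q [-1.09  1.    0.7   1.72 -0.89  0.77 -1.43] F [-0.4 -0.3 -1.9] w 56.3 t 13.2
```

carry_out(series=[[[0,0,0.1,0,0,0,4.8],[0,0,0.15,0,0,0,4.8],[0,0,0.15,0,0,0,6],[0,0,0.1,0,0,0,6.8],[0,0,0,0,0,0,6.8]]])

```text
clock: 13.58
eef_pos: [503.5, 381.5, 21.5]
tool_rot: [3.138, -0.002, 0.075]
force: [0.1, -1.1, -0.4]
width: 67.7
```

carry_out(series=[[[0,0,-1,0,0,0,6.8],[0,0,-4,0,0,0,6.8],[0,0,-8,0,0,0,6.5],[0,0,-12,0,0,0,6],[0,0,-15,0,0,0,6]]])

```text
clock: 14.0
eef_pos: [504.2, 381.7, 175.3]
tool_rot: [3.139, -0.005, 0.074]
force: [0.2, 0.0, 0.3]
width: 59.9
```

```bash
python3 go.py 547 116 180 -13.7;  python3 - <<'E'
from h import *
d=get_image("wrist");cv2.imwrite("pics/w10.png",d["img"])
E
```

```text
shift [ 2.3  26.81 -0.38] turn [ 0.002 -0.005  0.313] | at [504.2 381.7 175.3] [179.8  -0.3   4.2] q [-1.17  0.82  0.87  1.64 -0.71  1.01 -1.57] F [0.2 0.  0.3] w 59.9 t 14.0
```

View pics/w10.png

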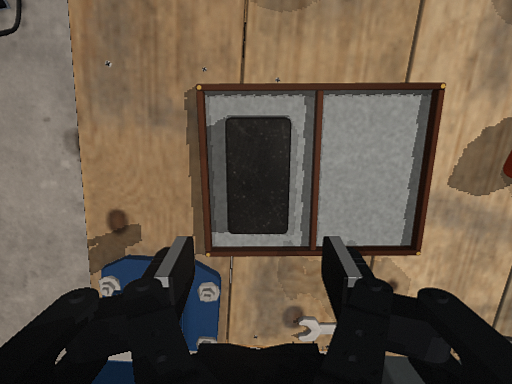

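The block lies centred and flat in the left compartment, at (258,175). Next is the tape.

carry_out(series=[[[0.4,4,0,0,0,0.06,5.5],[0.8,8,0,0,0,0.12,5.5],[1.2,12,0,0,0,0.18,5.5],[1.5,16,0,0,0,0.24,5.5],[1.8,20,0,0,0,0.3,5.5]]])

```text
clock: 14.47
eef_pos: [536.0, 182.2, 172.8]
tool_rot: [3.139, -0.003, -0.228]
force: [0.5, -1.1, -0.1]
width: 54.6
```

```bash
python3 go.py 547 116 180 -13.7
```

```text
shift [ 2.56  6.2  -0.7 ] turn [ 0.002 -0.003  0.011] | at [536.  182.2 172.8] [179.9  -0.2 -13.1] q [-0.92  0.76  0.92  1.83 -0.75  0.93 -1.45] F [ 0.5 -1.1 -0.1] w 54.6 t 14.5
```

carry_out(series=[[[1.3,3.4,0,0,0,0.01,5.5],[2.5,6.4,0,0,0,0.01,5.5],[2.5,6.4,0,0,0,0.01,5.5],[2.5,6.4,0,0,0,0.01,5.5]]])

```text
clock: 14.8
eef_pos: [546.6, 113.3, 173.3]
tool_rot: [3.139, -0.004, -0.24]
force: [-0.1, 0.8, -0.4]
width: 55.2
```

```bash
python3 go.py 547 116 100 -13.7;  python3 - <<'E'
from h import *
s=read_state();T=np.eye(4);T[:3,:3]=R.from_euler("xyz",s["tool_rot"]).as_matrix();T[:3,3]=s["eef_pos"]
d=get_image("wrist");cv2.imwrite("pics/w11.png",d["img"])
W=cloud(d,T@d["T_tool_cam"]);ok=np.isfinite(W[...,0])&(abs(W[...,0]-547)<100)&(abs(W[...,1]-116)<50)
blobs(W,ok,55,75,100);blobs(W,ok,8,75,100)
E
```

```text
shift [-0.05 -0.29  7.33] turn [ 0.003 -0.004 -0.001] | at [546.6 113.3 173.3] [179.8  -0.2 -13.8] q [-0.8   0.75  0.91  1.86 -0.74  0.92 -1.35] F [-0.1  0.8 -0.4] w 55.2 t 14.8
px [252. 179.] n 2428 ctr 553 119 LxW 64 29 ang -13.3 z med/max 62.1 65.2
px [252. 176.] n 2926 ctr 549 119 LxW 71 31 ang -13.4 z med/max 61.5 65.2
```

View pics/w11.png

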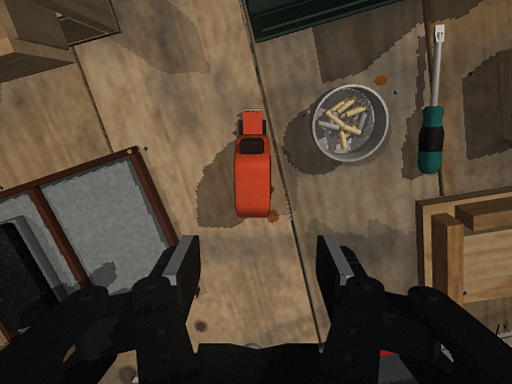

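carry_out(series=[[[0.1,-0.4,3.5,0,0,0,5.5],[0.1,-0.4,7,0,0,0,5.5],[0.1,-0.4,10,0,0,0,5.5],[0.1,-0.4,12.5,0,0,0,5.5],[0.1,-0.4,12.5,0,0,0,5.5]]])

```text
clock: 15.27
eef_pos: [544.6, 121.5, 43.0]
tool_rot: [3.137, 0.005, -0.232]
force: [-0.2, 0.2, 0.5]
width: 54.9
```

```bash
python3 go.py 548 118 38 -13.5;  python3 - <<'E'
from h import *
d=get_image("wrist");cv2.imwrite("pics/w12.png",d["img"])
E
```

```text
shift [0.41 0.26 0.5 ] turn [0.005 0.005 0.004] | at [544.6 121.5  43. ] [179.7   0.3 -13.3] q [-0.7   0.91  0.72  1.92 -0.95  0.7  -1.19] F [-0.2  0.2  0.5] w 54.9 t 15.3
```

View pics/w12.png

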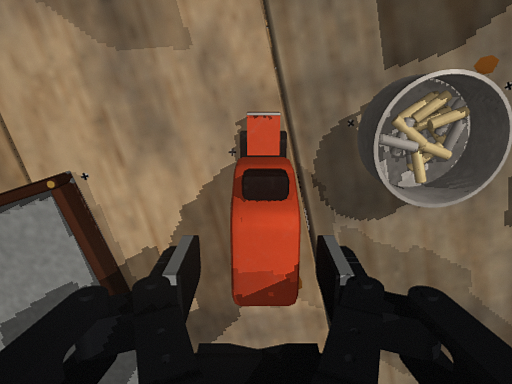

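carry_out(series=[[[0.2,0.25,0.4,0,0,0,5.5],[0.2,0.25,0.4,0,0,0,5],[0.2,0.25,0.4,0,0,0,4],[0.2,0.25,0.4,0,0,0,2.5],[0.2,0.25,0.4,0,0,0,2.2]]])

```text
clock: 15.73
eef_pos: [550.6, 116.4, 45.1]
tool_rot: [3.14, -0.005, -0.235]
force: [-0.0, 1.8, 5.2]
width: 28.7
```

carry_out(series=[[[0,0,0,0,0,0,2.2],[0,0,0,0,0,0,2.2],[0,0,-1,0,0,0,2.2],[0,0,-4,0,0,0,2.2],[0,0,-8,0,0,0,2.2]]])

```text
clock: 16.15
eef_pos: [547.0, 116.5, 122.7]
tool_rot: [3.136, 0.003, -0.236]
force: [1.2, 1.5, -1.7]
width: 28.5
```

```bash
python3 go.py 548 -100 300 -7;  python3 - <<'E'
from h import *
d=get_image("wrist");cv2.imwrite("pics/w13.png",d["img"])
W=cloud(d,d["T_tool_cam"]);ok=np.isfinite(W[...,0])&(abs(W[...,1])<30)
print([W[r,262].round(0).tolist() for r in range(90,310,15)])
E
```

```text
shift [  5.1   21.12 -17.63] turn [ 0.005  0.003 -0.113] | at [547.  116.5 122.7] [179.7   0.2 -13.5] q [-0.76  0.81  0.84  1.88 -0.81  0.84 -1.29] F [ 1.2  1.5 -1.7] w 28.5 t 16.1
[[74.0, 2.0, 123.0], [63.0, 2.0, 122.0], [51.0, 2.0, 122.0], [50.0, 1.0, 39.0], [41.0, 1.0, 38.0], [33.0, 1.0, 38.0], [31.0, 1.0, 13.0], [31.0, 0.0, -12.0], [24.0, 0.0, -12.0], [18.0, 0.0, -15.0], [12.0, 0.0, -17.0], [6.0, 0.0, -18.0], [-1.0, 0.0, -18.0], [-9.0, 0.0, -18.0], [-16.0, 0.0, -18.0]]
```

View pics/w13.png

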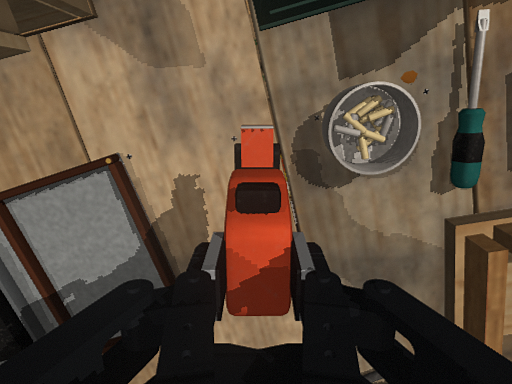

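carry_out(series=[[[-1,2,-3,0,0,0,2.2],[-1,5,-6,0,0,-0.02,2.2],[-1,8,-8,0,0,-0.04,2.2],[-1,12,-10,0,0,-0.06,2.2],[-1,15.5,-10,0,0,-0.1,2.2]]])

```text
clock: 16.62
eef_pos: [504.7, -33.3, 227.5]
tool_rot: [3.139, -0.009, -0.133]
force: [0.9, -0.3, -2.8]
width: 28.1
```

```bash
python3 go.py 528 -423 220 -7
```

```text
shift [ 7.47 38.32  0.91] turn [ 0.002 -0.009 -0.011] | at [504.7 -33.3 227.5] [179.9  -0.5  -7.6] q [-0.6   0.59  0.95  1.94 -0.61  0.92 -1.05] F [ 0.9 -0.3 -2.8] w 28.1 t 16.6
```

carry_out(series=[[[0.7,3.8,0,0,0,0,2.2],[1.4,7.6,0,0,0,0,2.2],[2.2,11.4,0,0,0,0,2.2],[3,15.2,0,0,0,0,2.2],[3.7,19,0,0,0,-0.01,2.2]]])

```text
clock: 17.03
eef_pos: [514.1, -226.5, 225.3]
tool_rot: [3.139, -0.003, -0.125]
force: [2.2, -0.2, -3.2]
width: 28.1
```

carry_out(series=[[[0.7,3.8,0,0,0,0,2.2],[1.4,7.6,0,0,0,0,2.2],[2.2,11.4,0,0,0,0,2.2],[3,15.2,0,0,0,0,2.2],[3.7,19,1,0,0,0,2.2]]])

```text
clock: 17.45
eef_pos: [527.9, -420.7, 217.6]
tool_rot: [3.136, -0.006, -0.125]
force: [1.7, -0.1, -1.9]
width: 28.3
```

carry_out(series=[[[0,0,1,0,0,0,2.2],[0,0,2,0,0,0,2.2],[0,0,3,0,0,0,2.2],[0,0,3,0,0,0,2.2]]])

```text
clock: 17.78
eef_pos: [527.2, -414.9, 182.6]
tool_rot: [-3.14, 0.001, -0.124]
force: [0.3, 1.1, -3.6]
width: 28.5
```

```bash
python3 go.py 528 -423 100 -7;  cat > rim.py <<'E'
from h import *
import sys
s=read_state();T=np.eye(4);T[:3,:3]=R.from_euler("xyz",s["tool_rot"]).as_matrix();T[:3,3]=s["eef_pos"]
d=get_image("wrist");cv2.imwrite(sys.argv[1],d["img"])
W=cloud(d,T@d["T_tool_cam"])
for r in map(int,sys.argv[2:]):
  z=W[r,:,2]; c=np.where((z>11)&(z<22))[0]
  for g in np.split(c,np.where(np.diff(c)>4)[0]+1):
    if len(g)>2: print(r,g[0],g[-1],W[r,g].mean(0).round(0))
E
python3 rim.py pics/w14.png 100 130 160 190
```

```text
shift [0.19 0.8  8.26] turn [-0.001  0.001 -0.002] | at [ 527.2 -414.9  182.6] [-1.799e+02  1.000e-01 -7.100e+00] q [ 0.22  0.84  0.79  1.51 -0.65  1.06 -0.54] F [ 0.3  1.1 -3.6] w 28.5 t 17.8
100 68 76 [ 614. -252.   16.]
100 147 153 [ 605. -323.   16.]
100 174 183 [ 601. -348.   12.]
100 197 206 [ 599. -370.   13.]
100 225 231 [ 596. -394.   16.]
100 302 308 [ 587. -464.   17.]
100 341 343 [ 583. -498.   16.]
130 73 81 [ 586. -249.   16.]
130 150 156 [ 577. -320.   16.]
130 186 197 [ 573. -355.   12.]
130 226 231 [ 569. -390.   17.]
130 301 307 [ 560. -461.   17.]
130 343 345 [ 555. -498.   17.]
160 78 87 [ 558. -245.   16.]
160 153 160 [ 549. -317.   15.]
160 188 198 [ 544. -351.   12.]
160 227 232 [ 540. -387.   16.]
160 300 306 [ 531. -458.   17.]
160 344 346 [ 526. -498.   16.]
190 1 10 [ 538. -161.   16.]
190 83 90 [ 528. -241.   16.]
190 156 162 [ 518. -313.   15.]
190 191 199 [ 513. -347.   12.]
190 299 305 [ 501. -454.   16.]
```

View pics/w14.png

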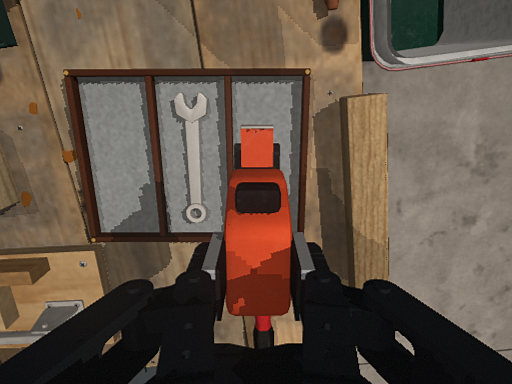

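carry_out(series=[[[0.1,0.3,3,0,0,0,2.2],[0.1,0.5,6,0,0,0,2.2],[0.1,0.5,9,0,0,0,2.2],[0.1,0.5,10,0,0,0,2.2],[0.1,0.5,10,0,0,0,2.2]]])

```text
clock: 18.25
eef_pos: [527.7, -420.7, 82.9]
tool_rot: [-3.141, 0.002, -0.124]
force: [-0.4, 0.6, -2.0]
width: 28.3
```

```bash
python3 go.py 528 -422 51 -7; python3 rim.py pics/w15.png 100 150
```

```text
shift [0.05 0.13 3.19] turn [-0.     0.002 -0.001] | at [ 527.7 -420.7   82.9] [-1.8e+02  1.0e-01 -7.1e+00] q [ 0.26  0.95  0.71  1.57 -0.74  0.9  -0.47] F [-0.4  0.6 -2. ] w 28.3 t 18.2
100 85 96 [ 608. -324.   16.]
100 128 139 [ 605. -349.   13.]
100 160 169 [ 602. -369.   13.]
100 200 209 [ 599. -395.   16.]
100 313 323 [ 591. -465.   17.]
100 381 391 [ 585. -507.   16.]
150 92 103 [ 577. -320.   16.]
150 145 163 [ 572. -355.   12.]
150 202 211 [ 568. -390.   16.]
150 311 321 [ 559. -461.   17.]
150 372 376 [ 555. -499.   17.]
```

View pics/w15.png

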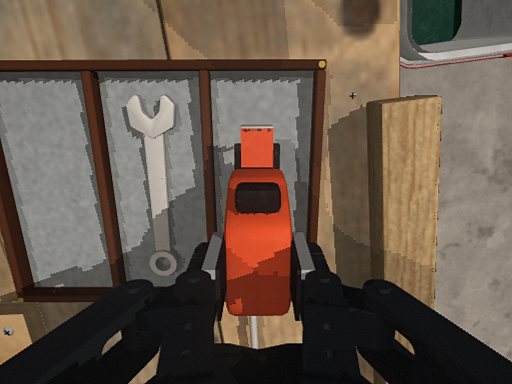

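carry_out(series=[[[0,0,1,0,0,0,2.2],[0,0,2,0,0,0,2.2],[0,0,2.7,0,0,0,2.2],[0,0,2.7,0,0,0,2.2],[0,0,2.7,0,0,0,2.2]]])

```text
clock: 18.72
eef_pos: [528.0, -423.5, 58.1]
tool_rot: [3.139, -0.002, -0.125]
force: [0.1, 0.1, -1.9]
width: 28.3
```

```bash
python3 go.py 528 -422 51 -7
```

```text
shift [-0.02 -0.15  0.71] turn [ 0.003 -0.002 -0.003] | at [ 528.  -423.5   58.1] [ 1.798e+02 -1.000e-01 -7.200e+00] q [ 0.27  0.98  0.68  1.58 -0.76  0.86 -0.45] F [ 0.1  0.1 -1.9] w 28.3 t 18.7
```

carry_out(series=[[[0,0,0.3,0,0,0,2.2],[0,0,0.5,0,0,0,2.2],[0,0,0.7,0,0,0,2.2],[0,0,0.8,0,0,0,2.2],[0,0,0.8,0,0,0,2.2]]])

```text
clock: 19.13
eef_pos: [528.2, -423.7, 50.4]
tool_rot: [3.138, -0.003, -0.125]
force: [-0.1, -0.0, -2.2]
width: 28.1
```

```bash
python3 go.py 528 -422 51 -7
```

```text
shift [-0.04 -0.17 -0.06] turn [ 0.003 -0.003 -0.003] | at [ 528.2 -423.7   50.4] [ 1.798e+02 -1.000e-01 -7.200e+00] q [ 0.27  0.99  0.68  1.58 -0.77  0.85 -0.44] F [-0.1 -0.  -2.2] w 28.1 t 19.1
```

carry_out(series=[[[0,0,0.1,0,0,0,2.2],[0,0,0.1,0,0,0,2.2]]])

```text
clock: 19.3
eef_pos: [528.2, -423.9, 50.2]
tool_rot: [3.138, -0.003, -0.125]
force: [-1.2, 1.6, 3.3]
width: 28.5
```

carry_out(series=[[[0,0,0.1,0,0,0,2.2],[0,0,0.1,0,0,0,2.2]]])

```text
clock: 19.47
eef_pos: [528.3, -423.9, 50.1]
tool_rot: [3.139, -0.003, -0.125]
force: [-2.8, 3.6, 10.2]
width: 28.3
```

On the floor now (+10 N). Release and rise.

carry_out(series=[[[0,0,-0.1,0,0,0,2.2],[0,0,-0.1,0,0,0,3.5],[0,0,-0.1,0,0,0,5],[0,0,-0.1,0,0,0,5],[0,0,-0.1,0,0,0,5]]])

```text
clock: 19.88
eef_pos: [528.2, -423.9, 49.1]
tool_rot: [3.138, -0.003, -0.125]
force: [-0.7, 0.5, 0.2]
width: 49.9
```

carry_out(series=[[[0,0,-2,0,0,0,5],[0,0,-5,0,0,0,5],[0,0,-8,0,0,0,5],[0,0,-12,0,0,0,5.5],[0,0,-14,0,0,0,6]]])

```text
clock: 20.3
eef_pos: [528.6, -425.1, 193.7]
tool_rot: [3.135, -0.006, -0.125]
force: [0.6, -0.4, 0.2]
width: 59.9
```

```bash
python3 go.py 560 -140 180 2; python3 rim.py pics/w16.png
```

```text
shift [ -0.47 -28.68   1.17] turn [ 0.007 -0.006 -0.16 ] | at [ 528.6 -425.1  193.7] [179.6  -0.4  -7.2] q [ 0.22  0.83  0.79  1.49 -0.64  1.08 -0.54] F [ 0.6 -0.4  0.2] w 59.9 t 20.3
```

View pics/w16.png

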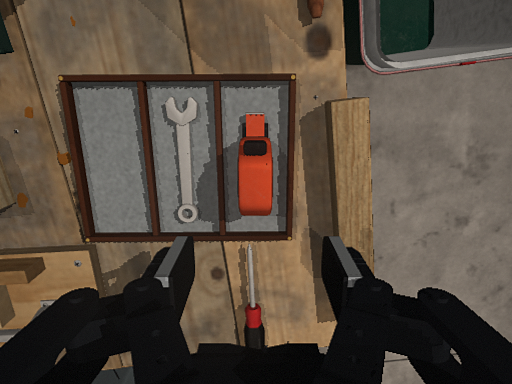

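The tape stands centred in the right compartment at (255,165), with the spanner in the middle one. Next is the offcut.

carry_out(series=[[[0,-4,0,0,0,-0.03,6],[0,-8,0,0,0,-0.06,6],[0,-12,0,0,0,-0.09,6],[0,-16,0,0,0,-0.12,6],[0,-20,0,0,0,-0.15,6]]])

```text
clock: 20.77
eef_pos: [552.8, -223.0, 188.4]
tool_rot: [3.138, -0.002, 0.026]
force: [0.4, 0.1, 0.9]
width: 60.2
```

carry_out(series=[[[0,-4,0,0,0,0,6],[0,-8,0,0,0,0,6],[0,-8,0,0,0,0,6],[0,-8,0,0,0,0,6]]])

```text
clock: 21.1
eef_pos: [551.3, -141.2, 187.8]
tool_rot: [3.14, -0.001, 0.031]
force: [-0.1, -0.9, 0.8]
width: 59.8
```

```bash
python3 go.py 560 -140 100 2
python3 - <<'E'
from h import *
s=read_state();T=np.eye(4);T[:3,:3]=R.from_euler("xyz",s["tool_rot"]).as_matrix();T[:3,3]=s["eef_pos"]
d=get_image("wrist");cv2.imwrite("pics/w17.png",d["img"])
W=cloud(d,T@d["T_tool_cam"]);ok=np.isfinite(W[...,0])&(abs(W[...,0]-550)<100)
blobs(W,ok,25,45,400);blobs(W,ok,4,25,200)
E
```

```text
shift [ 0.86 -0.11  8.78] turn [ 0.002 -0.001 -0.004] | at [ 551.3 -141.2  187.8] [ 1.799e+02 -1.000e-01  1.800e+00] q [-0.29  0.7   0.81  1.81 -0.63  0.91 -0.73] F [-0.1 -0.9  0.8] w 59.8 t 21.1
px [ 74. 143.] n 1009 ctr 573 26 LxW 66 65 ang -88.4 z med/max 30.9 33.6
px [258. 160.] n 3821 ctr 561 -140 LxW 80 41 ang 0.8 z med/max 36.3 38.5
px [244. 255.] n 978 ctr 466 -129 LxW 105 2 ang 86.0 z med/max 35.3 45.0
px [172. 159.] n 1654 ctr 571 -57 LxW 130 22 ang -10.9 z med/max 16.9 23.4
px [434. 175.] n 25651 ctr 544 -338 LxW 198 170 ang 82.9 z med/max 5.8 23.1
px [113. 133.] n 549 ctr 578 6 LxW 61 23 ang 13.6 z med/max 15.2 25.0
px [ 78. 142.] n 2045 ctr 572 33 LxW 56 50 ang -18.9 z med/max 17.2 25.0
px [244. 245.] n 2111 ctr 463 -122 LxW 180 22 ang 87.7 z med/max 17.4 25.0
```

View pics/w17.png

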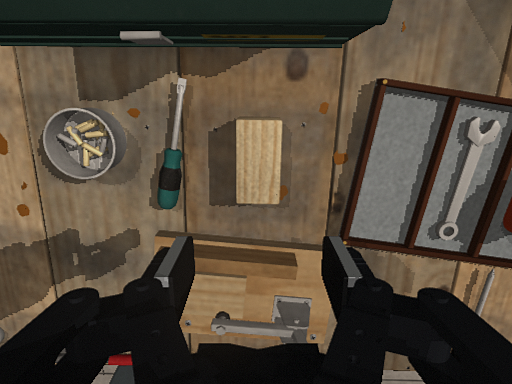

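Run:
```python
from h import *
d=get_image("top");W=cloud(d);ok=np.isfinite(W[...,0])
m=ok&(abs(W[...,1]+60)<150)&(W[...,0]>600)&(W[...,0]<900)
p=W[m]
for lo in (30,60,100,130,160,200): 
    q=p[p[:,2]>lo]; print(lo,len(q),np.percentile(q[:,0],[0,1,5]).round() if len(q) else '')
```

```text
30 3702 [600. 658. 664.]
60 3687 [600. 658. 665.]
100 3634 [600. 659. 669.]
130 2951 [600. 674. 682.]
160 145 [600. 601. 604.]
200 9 [600. 600. 600.]
```

carry_out(series=[[[-0.5,0,3.5,0,0,0.01,6],[-0.5,0,7,0,0,0.01,6],[-0.5,0,10.5,0,0,0.01,6],[-0.5,0,14,0,0,0.01,6],[-0.5,0,14,0,0,0.01,6]]])

```text
clock: 21.62
eef_pos: [542.0, -146.2, 43.0]
tool_rot: [3.14, 0.007, 0.011]
force: [-0.2, 0.4, -0.1]
width: 60.2
```

```bash
python3 go.py 546 -140 14 1; python3 rim.py pics/w18.png
```

```text
shift [ 0.43 -0.62  2.9 ] turn [ 0.001  0.007 -0.006] | at [ 542.  -146.2   43. ] [179.9   0.4   0.6] q [-0.16  0.88  0.62  1.91 -0.84  0.64 -0.57] F [-0.2  0.4 -0.1] w 60.2 t 21.6
```

View pics/w18.png

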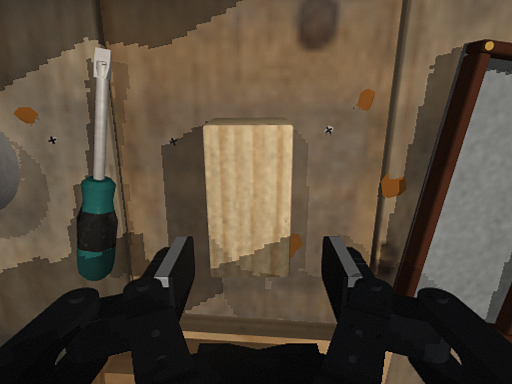

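carry_out(series=[[[0.2,-0.4,0.2,0,0,0,6],[0.4,-0.5,1,0,0,0,6],[0.4,-0.5,2,0,0,0,6],[0.4,-0.5,2.7,0,0,0,6],[0.4,-0.5,2.7,0,0,0,6]]])

```text
clock: 22.08
eef_pos: [549.8, -139.9, 20.6]
tool_rot: [3.139, -0.001, 0.015]
force: [-0.4, -0.2, 0.0]
width: 60.1
```

carry_out(series=[[[0,0,0,0,0,0,5],[0,0,0,0,0,0,4],[0,0,0,0,0,0,3.2],[0,0,0,0,0,0,3.2],[0,0,0,0,0,0,3.2]]])

```text
clock: 22.5
eef_pos: [550.4, -140.8, 22.0]
tool_rot: [3.138, -0.003, 0.015]
force: [-1.7, -0.1, 5.7]
width: 40.7
```

```bash
python3 go.py 546 -140 14 1
```

```text
shift [-0.44 -0.09  0.8 ] turn [ 0.004 -0.003 -0.003] | at [ 550.4 -140.8   22. ] [179.8  -0.2   0.8] q [-0.16  0.91  0.58  1.91 -0.87  0.6  -0.55] F [-1.7 -0.1  5.7] w 40.7 t 22.5
```

carry_out(series=[[[0,0,-1,0,0,0,3.2],[-0.5,0,-4,0,0,0,3.2],[-1,0,-8,0,0,0,3.2],[-2,0,-12,0,0,0,3.2],[-3,0,-16,0,0,0,3.2]]])

```text
clock: 22.92
eef_pos: [518.9, -140.3, 183.0]
tool_rot: [3.138, -0.001, 0.014]
force: [1.1, -0.5, -1.1]
width: 40.6
```

carry_out(series=[[[-0.5,-3.6,-1,0,0,-0.01,3.2],[-1,-7.3,-2,0,0,-0.02,3.2],[-1,-11.2,-2,0,0,-0.03,3.2],[-1,-15,-2,0,0,-0.05,3.2],[-1,-19,-2,0,0,-0.07,3.2]]])

```text
clock: 23.33
eef_pos: [506.5, 51.2, 201.5]
tool_rot: [3.138, -0.003, 0.085]
force: [0.4, 0.5, -0.6]
width: 40.3
```

```bash
python3 go.py 498 270 180 4.8; python3 rim.py pics/w19.png
```

```text
shift [  1.   -21.88   2.08] turn [ 0.003 -0.003  0.001] | at [506.5  51.2 201.5] [179.8  -0.2   4.9] q [-0.72  0.61  0.87  1.96 -0.62  0.86 -1.  ] F [ 0.4  0.5 -0.6] w 40.3 t 23.3
```

View pics/w19.png

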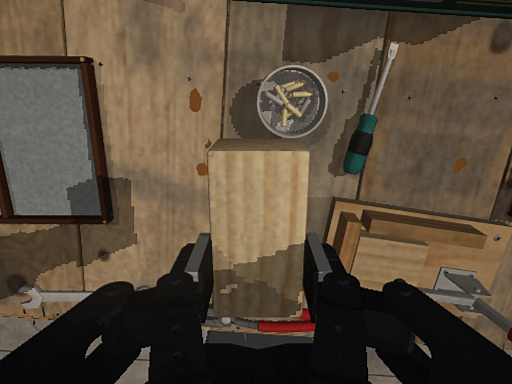

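carry_out(series=[[[0.2,-3.9,0,0,0,0,3.2],[0.4,-7.8,0,0,0,0,3.2],[0.6,-11.7,0,0,0,0,3.2],[0.8,-15.6,0,0,0,0,3.2],[0.9,-19,0,0,0,0,3.2]]])

```text
clock: 23.8
eef_pos: [499.1, 242.5, 200.1]
tool_rot: [3.139, -0.001, 0.086]
force: [0.4, 0.9, -1.4]
width: 40.2
```

carry_out(series=[[[0,-2.8,0,0,0,0,3.2],[0,-2.9,2,0,0,0,3.2],[0,-2.9,5,0,0,0,3.2],[0,-2.9,8,0,0,0,3.2],[0,-2.9,8,0,0,0,3.2]]])

```text
clock: 24.22
eef_pos: [493.6, 267.6, 115.5]
tool_rot: [3.135, 0.007, 0.086]
force: [-1.9, -1.0, -0.8]
width: 40.4
```

```bash
python3 go.py 497 271 27 4.8; python3 rim.py pics/w20.png 90
```

```text
shift [ 0.43 -0.36  8.84] turn [0.007 0.007 0.002] | at [493.6 267.6 115.5] [179.6   0.4   4.9] q [-1.02  0.8   0.78  1.88 -0.78  0.8  -1.3 ] F [-1.9 -1.  -0.8] w 40.4 t 24.2
90 22 34 [553. 437.  16.]
90 60 65 [555. 414.  14.]
90 175 183 [562. 331.  16.]
90 325 333 [571. 224.  17.]
```

View pics/w20.png

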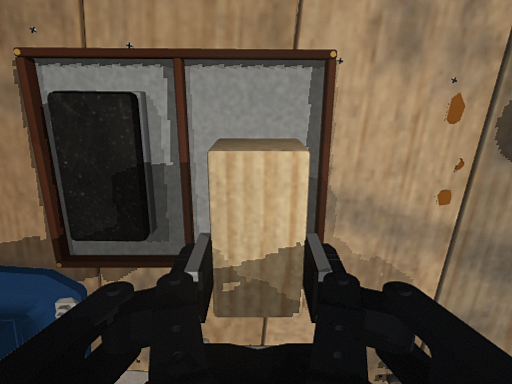

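carry_out(series=[[[0.1,-0.2,2,0,0,0,3.2],[0.1,-0.2,5,0,0,0,3.2],[0.1,-0.2,7,0,0,0,3.2],[0.1,-0.2,8,0,0,0,3.2],[0.1,-0.2,8,0,0,0,3.2]]])

```text
clock: 24.68
eef_pos: [498.5, 269.8, 39.6]
tool_rot: [3.138, -0.001, 0.084]
force: [-0.4, -0.0, -1.0]
width: 40.5
```

```bash
python3 go.py 497 272 27 4.8
```

```text
shift [-0.13 -0.24  1.26] turn [ 0.004 -0.001  0.001] | at [498.5 269.8  39.6] [179.8  -0.    4.8] q [-0.95  0.9   0.67  1.9  -0.9   0.66 -1.2 ] F [-0.4 -0.  -1. ] w 40.5 t 24.7
```

carry_out(series=[[[-0.1,-0.2,0.4,0,0,0,3.2],[-0.1,-0.2,0.8,0,0,0,3.2],[-0.1,-0.2,1.1,0,0,0,3.2],[-0.1,-0.2,1.2,0,0,0,3.2],[-0.1,-0.2,1.2,0,0,0,3.2]]])

```text
clock: 25.1
eef_pos: [497.6, 272.0, 28.1]
tool_rot: [3.138, -0.002, 0.085]
force: [-0.9, -0.5, -1.3]
width: 40.5
```

carry_out(series=[[[0,0,0.1,0,0,0,3.2],[0,0,0.1,0,0,0,3.2]]])

```text
clock: 25.27
eef_pos: [497.7, 271.9, 27.1]
tool_rot: [3.138, -0.002, 0.085]
force: [0.7, 0.2, -0.4]
width: 40.1
```

carry_out(series=[[[0,0,0.05,0,0,0,3.2],[0,0,0.05,0,0,0,4.5],[0,0,0,0,0,0,5.5],[0,0,0,0,0,0,5.5],[0,0,-0.5,0,0,0,5.5]]])

```text
clock: 25.68
eef_pos: [496.9, 271.7, 31.3]
tool_rot: [3.137, -0.0, 0.085]
force: [0.3, -0.4, -0.1]
width: 55.4
```

carry_out(series=[[[0,0,-2,0,0,0,5.5],[0,0,-5,0,0,0,5.5],[0,0,-9,0,0,0,5.5],[0,0,-13,0,0,0,5],[0,0,-15,0,0,0,5]]])

```text
clock: 26.1
eef_pos: [499.0, 272.2, 186.4]
tool_rot: [3.139, -0.007, 0.084]
force: [0.0, -0.5, 0.4]
width: 49.5
```

```bash
python3 go.py 540 -51 180 -10; python3 rim.py pics/w21.png
```

```text
shift [ 1.37 32.55  0.72] turn [ 0.001 -0.007  0.258] | at [499.  272.2 186.4] [179.9  -0.4   4.8] q [-1.07  0.72  0.87  1.82 -0.68  0.93 -1.38] F [ 0.  -0.5  0.4] w 49.5 t 26.1
```

View pics/w21.png

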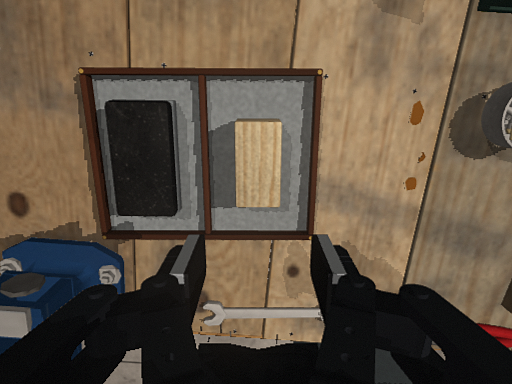

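carry_out(series=[[[0.2,4,0,0,0,0.05,4.5],[0.4,8,0,0,0,0.1,4.5],[0.5,12,0,0,0,0.15,4.5],[0.7,16,0,0,0,0.2,4.5],[0.9,20,0,0,0,0.25,4.5]]])

```text
clock: 26.57
eef_pos: [522.6, 72.3, 182.7]
tool_rot: [3.139, -0.002, -0.167]
force: [1.3, 0.4, 0.1]
width: 44.9
```

```bash
python3 go.py 530 -51 180 -10
```

```text
shift [ 2.78 12.04  0.31] turn [ 0.003 -0.002  0.007] | at [522.6  72.3 182.7] [ 1.798e+02 -1.000e-01 -9.600e+00] q [-0.75  0.69  0.91  1.93 -0.71  0.88 -1.21] F [1.3 0.4 0.1] w 44.9 t 26.6
```

carry_out(series=[[[0.8,4,0,0,0,0,4.5],[1.6,8,0,0,0,0,4.5],[2.7,12,0,0,0,0,4.5],[2.7,12,0,0,0,0,4.5],[2.7,12,0,0,0,0,4.5]]])

```text
clock: 26.98
eef_pos: [529.7, -52.4, 183.5]
tool_rot: [3.138, -0.004, -0.172]
force: [0.1, 1.5, -0.3]
width: 45.0
```

```bash
python3 go.py 540 -52 100 -10
python3 - <<'E'
from h import *
s=read_state();T=np.eye(4);T[:3,:3]=R.from_euler("xyz",s["tool_rot"]).as_matrix();T[:3,3]=s["eef_pos"]
d=get_image("wrist");cv2.imwrite("pics/w22.png",d["img"])
W=cloud(d,T@d["T_tool_cam"]);ok=np.isfinite(W[...,0])&(abs(W[...,0]-570)<80)&(abs(W[...,1]+57)<40)
blobs(W,ok,5,25,200);blobs(W,ok,15,25,200)
E
```

```text
shift [ 0.98 -0.25  8.35] turn [ 0.004 -0.004  0.003] | at [529.7 -52.4 183.5] [179.8  -0.2  -9.9] q [-0.5   0.68  0.88  1.92 -0.69  0.87 -1.01] F [ 0.1  1.5 -0.3] w 45.0 t 27.0
px [255. 141.] n 1737 ctr 571 -56 LxW 130 22 ang -9.5 z med/max 17.1 23.4
px [255. 163.] n 1042 ctr 537 -51 LxW 62 19 ang -10.4 z med/max 19.3 23.4
```

View pics/w22.png

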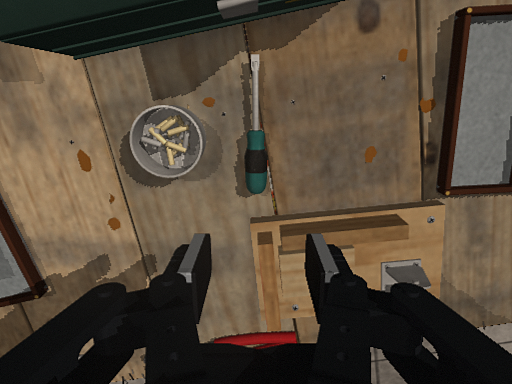

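carry_out(series=[[[0.5,0,3.5,0,0,0,4.5],[1.1,-0.1,7,0,0,0,4.5],[1.1,-0.1,10.5,0,0,0,4.5],[1.1,-0.1,14,0,0,0,4.5],[1.1,-0.1,14,0,0,0,4.5]]])

```text
clock: 27.45
eef_pos: [537.1, -46.2, 37.4]
tool_rot: [3.14, 0.008, -0.162]
force: [-2.1, 0.4, -0.2]
width: 45.0
```

```bash
python3 go.py 541 -51.7 5 -10; python3 rim.py pics/w23.png
```

```text
shift [0.5  0.48 3.24] turn [0.002 0.008 0.013] | at [537.1 -46.2  37.4] [179.9   0.5  -9.3] q [-0.37  0.88  0.65  1.97 -0.92  0.62 -0.82] F [-2.1  0.4 -0.2] w 45.0 t 27.4
```

View pics/w23.png

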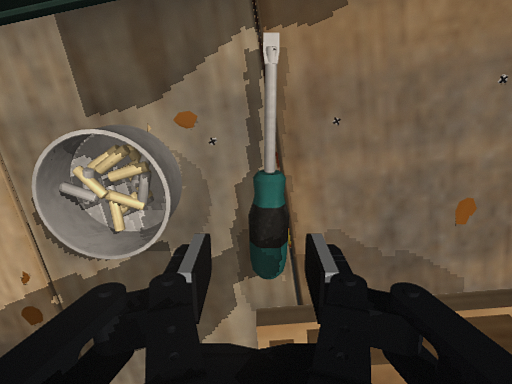

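carry_out(series=[[[0.3,0.3,0.3,0,0,0.01,4.5],[0.4,0.4,1.2,0,0,0.01,4.5],[0.4,0.4,2.2,0,0,0.01,4.5],[0.4,0.4,2.7,0,0,0.01,4.5],[0.4,0.4,2.7,0,0,0.01,4.5]]])

```text
clock: 27.92
eef_pos: [544.2, -54.5, 15.6]
tool_rot: [3.139, -0.002, -0.175]
force: [-0.1, -0.1, 0.3]
width: 45.0
```

```bash
python3 go.py 541 -51.7 5 -10
```

```text
shift [-0.37 -0.22  1.05] turn [ 0.002 -0.002 -0.   ] | at [544.2 -54.5  15.6] [ 1.799e+02 -1.000e-01 -1.000e+01] q [-0.33  0.92  0.61  1.97 -0.97  0.58 -0.79] F [-0.1 -0.1  0.3] w 45.0 t 27.9
```

carry_out(series=[[[-0.2,-0.2,0.5,0,0,0,4.5],[-0.4,-0.2,1,0,0,0,4.5],[-0.4,-0.2,1,0,0,0,4],[-0.4,-0.2,1,0,0,0,3],[-0.4,-0.2,1,0,0,0,1.2]]])

```text
clock: 28.33
eef_pos: [541.0, -52.4, 6.2]
tool_rot: [3.138, -0.003, -0.175]
force: [-0.4, 0.4, 6.8]
width: 19.4
```

carry_out(series=[[[0,0,0,0,0,0,1.2],[0,0,0,0,0,0,1.2],[0,0,0,0,0,0,1.2]]])

```text
clock: 28.58
eef_pos: [541.2, -52.5, 6.4]
tool_rot: [3.138, -0.003, -0.175]
force: [-1.0, 0.2, 2.8]
width: 18.0
```

carry_out(series=[[[0,0,-0.5,0,0,0,1.2],[-0.5,0,-3,0,0,0,1.2],[-1,0,-7,0,0,0,1.2],[-1.5,0,-11,0,0,0,1.2],[-2,0,-15,0,0,0,1.2]]])

```text
clock: 29.0
eef_pos: [520.0, -48.3, 157.4]
tool_rot: [3.138, -0.001, -0.176]
force: [1.8, 0.4, 0.3]
width: 17.7
```

```bash
python3 go.py 522 -278 170 -7
python3 - <<'E'
from h import *
d=get_image("wrist");cv2.imwrite("pics/w24.png",d["img"])
W=cloud(d,d["T_tool_cam"])
print([W[r,258].round(0).tolist() for r in range(60,300,12)])
E
```

```text
shift [ 4.22 22.58 -1.17] turn [ 0.004 -0.001 -0.054] | at [520.  -48.3 157.4] [ 1.798e+02 -1.000e-01 -1.010e+01] q [-0.49  0.7   0.85  1.96 -0.73  0.81 -0.98] F [1.8 0.4 0.3] w 17.7 t 29.0
[[85.0, -1.0, -8.0], [80.0, -1.0, -8.0], [76.0, -1.0, -7.0], [71.0, -1.0, -8.0], [67.0, -1.0, -6.0], [62.0, -1.0, -8.0], [57.0, -1.0, -8.0], [52.0, -1.0, -6.0], [47.0, -1.0, -7.0], [42.0, -1.0, -7.0], [37.0, -1.0, -8.0], [31.0, -1.0, -7.0], [26.0, -1.0, -9.0], [22.0, -1.0, -13.0], [16.0, -1.0, -13.0], [11.0, -1.0, -13.0], [5.0, -1.0, -13.0], [-0.0, -1.0, -15.0], [-6.0, -1.0, -15.0], [-13.0, -1.0, -13.0]]
```

View pics/w24.png

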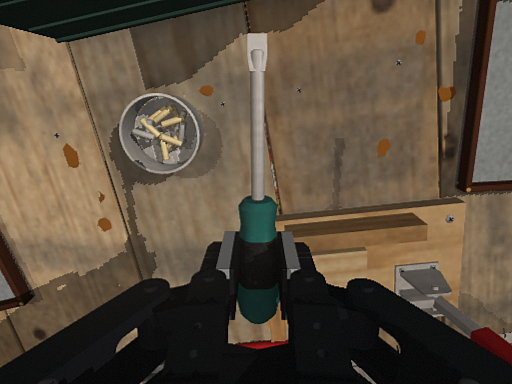

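carry_out(series=[[[0.8,4,-0.5,0,0,-0.01,1.2],[1.5,8,-1,0,0,-0.02,1.2],[2.2,12,-1.2,0,0,-0.03,1.2],[3,16,-1.2,0,0,-0.04,1.2],[3.7,20,-1.2,0,0,-0.05,1.2]]])

```text
clock: 29.47
eef_pos: [522.5, -253.1, 169.2]
tool_rot: [3.139, -0.003, -0.124]
force: [0.8, 0.1, -0.9]
width: 17.7
```

carry_out(series=[[[0.3,2.5,0,0,0,0,1.2],[0.3,2.6,2,0,0,0,1.2],[0.3,2.6,5,0,0,0,1.2],[0.3,2.6,8,0,0,0,1.2],[0.3,2.6,8,0,0,0,1.2]]])

```text
clock: 29.88
eef_pos: [519.4, -275.4, 84.0]
tool_rot: [-3.14, 0.006, -0.126]
force: [-0.8, 1.0, -0.7]
width: 18.3
```

```bash
python3 go.py 521 -277 12 -7; python3 rim.py pics/w25.png 100 150 200
```

```text
shift [0.22 0.15 7.19] turn [-0.001  0.006 -0.003] | at [ 519.4 -275.4   84. ] [-179.9    0.3   -7.2] q [ 0.03  0.85  0.69  1.82 -0.77  0.76 -0.55] F [-0.8  1.  -0.7] w 18.3 t 29.9
100 198 208 [ 591. -248.   17.]
100 312 322 [ 582. -319.   16.]
100 364 380 [ 577. -354.   12.]
100 425 436 [ 573. -390.   15.]
100 464 467 [ 570. -414.   11.]
100 472 505 [ 568. -428.   12.]
150 201 210 [ 560. -245.   17.]
150 310 319 [ 551. -315.   16.]
150 359 374 [ 545. -350.   12.]
150 418 429 [ 542. -386.   16.]
150 454 462 [ 539. -407.   17.]
200 204 213 [ 525. -241.   17.]
200 308 316 [ 516. -311.   16.]
200 354 370 [ 510. -346.   12.]
200 411 421 [ 507. -382.   15.]
200 445 454 [ 505. -404.   16.]
```

View pics/w25.png

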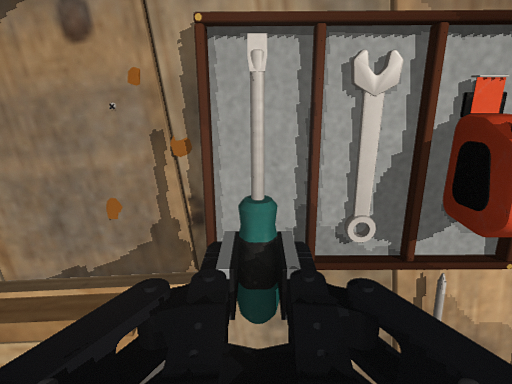

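carry_out(series=[[[0.1,0.05,2,0,0,0,1.2],[0.1,0.05,4,0,0,0,1.2],[0.1,0.05,5.5,0,0,0,1.2],[0.1,0.05,5.5,0,0,0,1.2],[0.1,0.05,5.5,0,0,0,1.2]]])

```text
clock: 30.35
eef_pos: [524.0, -279.3, 35.1]
tool_rot: [3.138, -0.003, -0.125]
force: [-0.6, -0.3, 1.0]
width: 18.2
```

```bash
python3 go.py 521 -276 11.5 -7
```

```text
shift [-0.35 -0.3   2.36] turn [ 0.004 -0.003 -0.003] | at [ 524.  -279.3   35.1] [179.8  -0.2  -7.2] q [ 0.07  0.92  0.63  1.83 -0.84  0.67 -0.5 ] F [-0.6 -0.3  1. ] w 18.2 t 30.4
```

carry_out(series=[[[-0.3,-0.3,0.4,0,0,0,1.2],[-0.3,-0.3,1.0,0,0,0,1.2],[-0.3,-0.3,1.6,0,0,0,1.2],[-0.3,-0.3,2.1,0,0,0,1.2],[-0.3,-0.3,2.1,0,0,0,1.2]]])

```text
clock: 30.77
eef_pos: [520.5, -275.1, 11.9]
tool_rot: [3.139, -0.001, -0.125]
force: [-0.5, 0.2, -1.2]
width: 17.7
```

```bash
python3 go.py 521 -276 11.5 -7
```

```text
shift [0.06 0.08 0.04] turn [ 0.002 -0.001 -0.003] | at [ 520.5 -275.1   11.9] [ 1.799e+02 -1.000e-01 -7.200e+00] q [ 0.08  0.95  0.59  1.85 -0.88  0.63 -0.47] F [-0.5  0.2 -1.2] w 17.7 t 30.8
```

carry_out(series=[[[0,0.05,0.1,0,0,0,1.2],[0,0.05,0.1,0,0,0,1.2],[0,0.05,0.1,0,0,0,2.2],[0,0.05,0.1,0,0,0,2.9],[0,0.05,0.1,0,0,0,2.9]]])

```text
clock: 31.18
eef_pos: [521.0, -276.3, 12.0]
tool_rot: [3.138, -0.003, -0.125]
force: [0.4, 1.0, -0.6]
width: 29.3
```

carry_out(series=[[[0,0,-1,0,0,0,2.9],[0,0,-3,0,0,0,2.9],[0,0,-7,0,0,0,2.9],[-1,0,-11,0,0,0,2.9],[-2,0,-15,0,0,0,2.9]]])

```text
clock: 31.6
eef_pos: [500.2, -273.1, 163.8]
tool_rot: [3.138, -0.002, -0.125]
force: [0.6, -0.5, -0.3]
width: 29.2
```

carry_out(series=[[[-1,0,-3,0,0,0,2.9],[-2,0,-6,0,0,0,2.9],[-2,0,-9,0,0,0,2.9],[-2,0,-9,0,0,0,2.9],[-2,0,-9,0,0,0,2.9]]])

```text
clock: 32.02
eef_pos: [481.3, -270.8, 254.0]
tool_rot: [3.138, -0.007, -0.125]
force: [0.2, 0.2, -0.4]
width: 29.1
```

```bash
python3 go.py 521 -276 11.5 -7
python3 - <<'E'
from h import *
s=read_state();T=np.eye(4);T[:3,:3]=R.from_euler("xyz",s["tool_rot"]).as_matrix();T[:3,3]=s["eef_pos"]
d=get_image("wrist");cv2.imwrite("pics/w26.png",d["img"])
W=cloud(d,T@d["T_tool_cam"]);x,y=W[...,0],W[...,1];ok=np.isfinite(x)
C=np.array([542,-351.5]);u=(x-C[0])*.9925-(y-C[1])*.1219;v=(x-C[0])*.1219+(y-C[1])*.9925
L=np.dstack([u,v,W[...,2]])
for k in(72,0,-72): blobs(L,ok&(abs(u)<77)&(abs(v-k)<31),9.5,90,100)
d=get_image("side");cv2.imwrite("pics/s26.png",d["img"])
d=get_image("top");cv2.imwrite("pics/t26.png",cv2.resize(d["img"][125:265,40:440],(800,280)))
E
```

```text
shift [ 3.84 -0.08 24.28] turn [ 0.004 -0.007 -0.003] | at [ 481.3 -270.8  254. ] [179.8  -0.4  -7.2] q [-0.1   0.6   0.9   1.79 -0.55  1.01 -0.68] F [ 0.2  0.2 -0.4] w 29.1 t 32.0
px [257. 109.] n 1277 ctr 0 73 LxW 129 22 ang -1.0 z med/max 22.2 28.6
px [321.  85.] n 1475 ctr 2 3 LxW 128 30 ang -2.9 z med/max 12.1 16.2
px [393.  96.] n 3588 ctr 4 -70 LxW 93 31 ang 0.4 z med/max 60.7 70.2
```

View pics/w26.png

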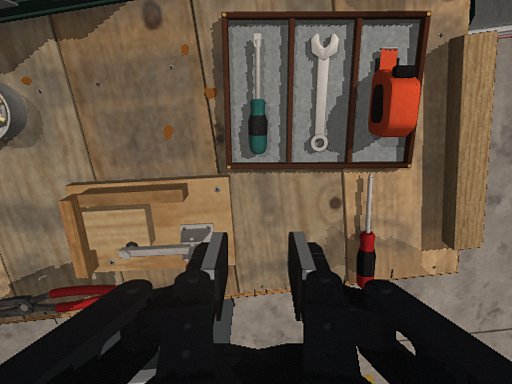

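View pics/s26.png

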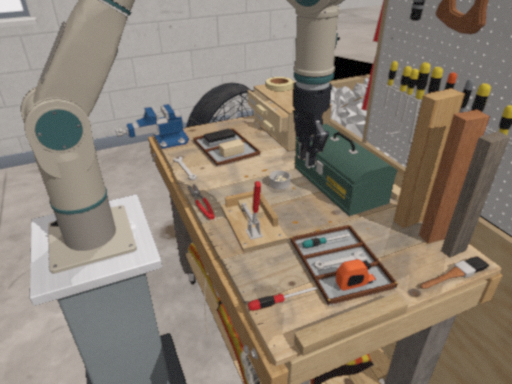

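View pics/t26.png

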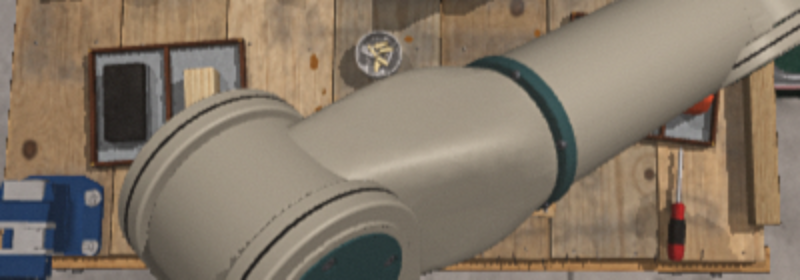

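The wrist view shows all three items centred and lengthwise in three_tray, at most 4 mm off the middle. I'll do a last check on two_tray and the items that stay, then hand in.

Run:
```python
from h import *
d=get_image("top");W=cloud(d);ok=np.isfinite(W[...,0])
x,y=W[...,0],W[...,1]
blobs(W,ok&(abs(y-24)<45)&(abs(x-572)<45),4,60)
blobs(W,ok&(abs(y+400)<40)&(x<450)&(x>290),4,60)
blobs(W,ok&(abs(y-327)<110)&(abs(x-504)<90),22,60)
d=get_image("side");W=cloud(d);x,y=W[...,0],W[...,1]
blobs(W,np.isfinite(x)&(abs(y-240)<95)&(abs(x-324)<30),4,30)
blobs(W,np.isfinite(x)&(abs(y-327)<100)&(abs(x-504)<80),30,60)
print(read_state()["qd"].round(3))
```

```text
px [229. 152.] n 321 ctr 577 27 LxW 73 68 ang 9.7 z med/max 17.4 37.5
px [378. 234.] n 278 ctr 368 -401 LxW 159 25 ang -7.6 z med/max 18.4 27.2
px [387. 197.] n 20 ctr 448 -422 LxW 33 4 ang 89.7 z med/max 17.2 21.2
px [102. 176.] n 819 ctr 501 381 LxW 111 60 ang 4.4 z med/max 34.9 41.3
px [139. 167.] n 260 ctr 521 273 LxW 54 42 ang 2.6 z med/max 41.0 47.3
px [185. 168.] n 117 ctr 323 240 LxW 158 31 ang -86.8 z med/max 7.0 12.6
px [218. 134.] n 218 ctr 500 379 LxW 109 65 ang 5.0 z med/max 34.7 38.0
px [231. 145.] n 185 ctr 507 272 LxW 81 47 ang 4.9 z med/max 40.0 44.5
[ 0.003  0.001  0.004 -0.004 -0.    -0.    -0.001]
```

```bash
python3 -c "
from cell import finish_job
print(finish_job())"
```

```text
the job is handed in; nothing more can be done
None
```

Both kits are made up and the job is handed in, at about 32 s on the robot's clock. No verdict was reported.

**Three-compartment tray:** the shorter screwdriver, smaller spanner and tape measure (on its edge) each have a compartment. The last wrist-camera check put them within about 4 mm of the middle and within 3° of lengthwise.

**Two-compartment tray:** the sanding block and the offcut lie flat and lengthwise. The last side-camera check put them within about 5 mm of the middle. The top camera's view of the offcut was partly hidden by the arm (it read only 54 mm of its 80 mm length), so I went by the side camera there.

**Things left alone:** the longer screwdriver and larger spanner read within about 3 mm of where they started. The tin's last reading was about 6 mm off, in an outline slightly too large. I put that down to measurement noise because the gripper never touched it. The arm finished clear of everything.

**One deviation:** near the spanner two joints were close to their limits, so I gripped it about 10 mm off its centre and corrected for that when placing it.

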